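# Load the module tray into the test rack and gauge it

## Task

Put every white module lying on the bench upright into a pocket of the tray, one to a pocket, then slide the loaded tray fully home in the test rack. Check it with the flat gauge: push the blade down through the slot in the rack's bridge until its shoulder rests on the bridge, then take it out again and put it back fully down in its wooden stand. Leave the cup and the screwdriver alone.

Things in the scene. Friction and masses are not known exactly. Their poses are not given: they have to be found in the camera images.
- module0: white plastic electronic module: base 64 x 30 x 18 mm (long along its x) with a narrower top block 44 x 30 x 22 mm centred on it, 40 mm tall in all; grip the top block over its 44 mm length. Origin: centre of the underside. About 0.12 kg. Same either way round. May be absent.
- module1: white plastic electronic module: base 64 x 30 x 18 mm (long along its x) with a narrower top block 44 x 30 x 22 mm centred on it, 40 mm tall in all; grip the top block over its 44 mm length. Origin: centre of the underside. About 0.12 kg. Same either way round. May be absent.
- module2: white plastic electronic module: base 64 x 30 x 18 mm (long along its x) with a narrower top block 44 x 30 x 22 mm centred on it, 40 mm tall in all; grip the top block over its 44 mm length. Origin: centre of the underside. About 0.12 kg. Same either way round. May be absent.
- module3: white plastic electronic module: base 64 x 30 x 18 mm (long along its x) with a narrower top block 44 x 30 x 22 mm centred on it, 40 mm tall in all; grip the top block over its 44 mm length. Origin: centre of the underside. About 0.12 kg. Same either way round. May be absent.
- module4: white plastic electronic module: base 64 x 30 x 18 mm (long along its x) with a narrower top block 44 x 30 x 22 mm centred on it, 40 mm tall in all; grip the top block over its 44 mm length. Origin: centre of the underside. About 0.12 kg. Same either way round. May be absent.
- tray: aluminium tray on the bench, about 0.4 kg: floor plate 98 mm wide, 6 mm thick, from x = -153 to +148 mm, flat underneath; five pockets in a row along x (x = -102 to +102); +x is the nose, which enters the rack first; dark upright handle plate near the -x end. Origin: underside, middle of the pocket row.
- pocket0 (a point): a pocket of the tray: centre of its floor (6 mm above the tray's underside); pocket is 36 mm along the tray's x and 70 mm along its y, walls 14 mm high; axes as the tray's. A module fits with its long side across the tray (module x along tray y).
- pocket1 (a point): a pocket of the tray: centre of its floor (6 mm above the tray's underside); pocket is 36 mm along the tray's x and 70 mm along its y, walls 14 mm high; axes as the tray's. A module fits with its long side across the tray (module x along tray y).
- pocket2 (a point): a pocket of the tray: centre of its floor (6 mm above the tray's underside); pocket is 36 mm along the tray's x and 70 mm along its y, walls 14 mm high; axes as the tray's. A module fits with its long side across the tray (module x along tray y).
- pocket3 (a point): a pocket of the tray: centre of its floor (6 mm above the tray's underside); pocket is 36 mm along the tray's x and 70 mm along its y, walls 14 mm high; axes as the tray's. A module fits with its long side across the tray (module x along tray y).
- pocket4 (a point): a pocket of the tray: centre of its floor (6 mm above the tray's underside); pocket is 36 mm along the tray's x and 70 mm along its y, walls 14 mm high; axes as the tray's. A module fits with its long side across the tray (module x along tray y).
- tray_handle (a point): centre of the top edge of the tray's upright handle plate: 14 mm thick (tray x), 70 mm wide (tray y), from 6 to 62 mm above the tray's underside
- rack: steel rack fixed on the bench, no floor; origin on the bench, centre of its mouth; x = way in. Rails: inner faces y = +-52 mm, 15 mm high, lips over the tray's plate edges (11 to 15 mm up, to y = +-43), flared apart before the mouth to x = -44. Back stop at x = 250. Grey bridge over the nose end, 40 (x) x 128 mm, 25 to 55 mm high, at x = 236. Instrument 95 mm high behind x = 312.
- rack_slot (a point): centre of the slot's mouth in the bridge's top face, 55 mm above the bench: through slot 10 mm (x) by 42 mm (y), axes as the rack's. With the tray home it lies right over the groove in the tray's nose; otherwise the blade lands on the tray's cross walls.
- gauge: flat steel gauge, blade down in its stand, z up, 0.16 kg; origin: centre of blade tip. Blade 6 mm (x) by 36 mm (y), tip thinner, z = 0 to 47 mm; shoulder plate 24 x 54, z = 47 to 53; black grip 16 (x) by 44 (y), z = 53 to 97. Same either way round. Fully in = shoulder rests on the face round the slot.
- tray_groove (a point): centre of the floor (6 mm up) of the groove across the tray's nose, 134 mm ahead of the tray's origin: 12 mm wide (tray x) between two cross walls whose tops are 20 mm above the underside
- rack_home (a point): where the tray's origin lies when the tray is fully home, nose against the back stop: on the bench, 102 mm inside the mouth, axes as the rack's; tray and rack headings then agree
- stand: fixed wooden stand block for the gauge, 44 x 76 x 56 mm, origin centre of underside, through slot 10 mm (x) by 42 mm (y) in the middle
- stand_slot (a point): centre of the slot's mouth in the stand's top face, 56 mm above the bench, axes as the stand's
- cup: white plastic cup, 72 mm across, 75 mm tall, a bystander; origin centre of underside
- screwdriver: screwdriver lying on the bench, a bystander; origin on the underside at the middle of its length
Not all that is in view belongs to the job. What is shaped like the module4 but turquoise is not meant.

How it is judged:
By the outcome, as a careful person would: the job done as asked, in the order asked, and still so for the second after the job is handed in, with the robot touching nothing.
Of module0, module1, module2, module3, module4 only 3 to 5 are there at a start; the rules pass over those that are not, and their reading is None.
At some moment in a run one of module0, module1, module2, module3, module4 may be knocked a few centimetres aside while the robot is not near it.
Once in a run the grip may slacken for a moment while it holds something.
It also fails if it takes over 210 s, if anything falls off the work surface, if the arm or the gripper's body presses on something with over 40 N, if the wrist force passes 120 N, or if a joint passes its speed limit or range.

## Robot

A 6-joint arm with a two-finger parallel gripper is mounted at the origin on the work surface. World frame = base frame: x ahead of the robot, y to its left, z up, the work surface at z = 0. Lengths are in m, angles in rad, forces in N, time in s.
With the tool pointing down it reaches from about 0.225 to 0.875 m from the base axis. Payload 3.4 kg.
Tool frame: the origin (TCP) lies where the fingers leave the gripper's body, on its centre line; the fingertips stand 73 mm ahead of it and the grasp point (between the pads) lies 54 mm ahead of it (manip.pinch_z is the distance from the TCP to the grasp point, in m); z points along the fingers, y is the line along which they close (so a half turn about z gives the same grasp; the last joint's range is limited). The gripper opens to 85 mm and grips with 20 to 120 N. Pads are 22 mm wide; open, the fingers measure 114 mm over their backs; the gripper's body (76 mm by 85 mm) begins 54 mm behind the grasp point. The pads swing forward as they close: fully open they stand 13 mm farther back than shut.
Start: joints at [-1.234, 0.276, 1.505, -0, 1.361, -0.121], TCP at [0.254, -0.516, 0.304] pointing down, gripper open.
Joint ranges: [-2.89, 2.89], [-0.75, 2.08], [0.22, 2.7], [-1.18, 4.32], [0.11, 2.71], [-2.7, 2.7]. Speed limits (rad/s): [2.57, 2.57, 3.14, 3.14, 3.14, 3.14].

## Interface

Orientations are given as a unit quaternion [w, x, y, z].
In Python, from rig import readout, imaging, manip gives the robot as it stands. The module is installed in compiled form; this text tells all that it offers.
- The arm moves only by the tool servo_tool, never from a script. Its argument "moves" is a list of rows, each an object with "dp": the shift along the tool's x, y, z in units of 0.2 m (1.0 is 0.2 m), a list of three; "delta_rot": the turn, a rotation vector about the tool's x, y, z in units of 0.1 rad (1.0 is 0.1 rad), a list of three; "fingers": the opening, from 0 (shut) to 1 (fully open). In form: [{"dp": [dx, dy, dz], "delta_rot": [wx, wy, wz], "fingers": fingers}, ...]. A call has 1 to 5 rows; each row shifts and turns the commanded pose from where the row before left it, along the tool's axes as they then stand; what a row does not reach is not made up. A row lasts 1/10 s, in which the tool goes at most 50 mm and 8.59 degrees, less where a joint would pass 70% of its speed; a pose out of reach is approached as far as the arm can. A call with a number of a shift or a turn outside -1 to 1 is refused whole. A call with a gripper value outside its range is refused whole. The fingers move at their own pace and stop on an object; "force" is the grip in N (left out, the last holds). Time passes only in rows, so rows that do not move let the fingers close. It gives the time, the measured TCP pose, the force, the opening and the grip force at its end, in the units of the state.
- readout.get_state(): the state, without advancing time (a new reading comes with each control period).
- imaging.get_image(name): name is "scene" or "top"; returns (picture, depth): 384x512x3 uint8, red, green, blue; 384x512 float32, m along the optical axis (not along the pixel's ray), 0 where there is no reading.
- imaging.calibration(name): a dict with "intrinsics" (3x3 intrinsics, pixels), "R" (3x3) and "t" (3): a world point X has camera coordinates R X + t. Camera axes: x right, y down, z forward; pixel columns grow to the right and rows downward; lengths in m; the calibration is good to about 2 mm. A picture is of the moment at which its call begins. calibration takes no time and is no camera call.
- manip.sign_off(): hands the job in; it is judged then, once.
The state is a dict: "clock": time; "qpos": joint angles; "qd": joint speeds; "effort": joint torques, N m; "position": TCP position; "ee_rot": TCP orientation; "contact_force": force on the tool from outside, world axes, zero at the start; "moment": the same for the moment, N m; "width": finger opening in m; "gripper_force": force on a finger pad.
Only numpy, scipy, OpenCV 4.12 (cv2) and the standard library are available. Lean on these libraries where they do the work, as an engineer would, in place of code of your own. Each camera call takes 0.05 s, during which the arm holds its last target. There are 200 camera calls.

## Working session

There is one attempt and no reset: what is moved stays moved. The work goes in short steps, Python scripts to look and compute and a tool call to move; the robot and the scene stay as the last step left them, time stands still between calls to the robot, and variables do not carry over. Pictures are saved under pics/ and viewed, at most 14 in all, crops included, and the job is handed in when it is done.

Besides the shell and the picture viewer there is one more tool, called after "Emit:" as name(argument=value, ...), one argument or row to a line, values as JSON. servo_tool: Moves the arm, as the interface text tells. Its arguments: {"type":"object","properties":{"moves":{"type":"array"},"force":{"type":"number"}},"required":["moves"]}

```bash
mkdir -p pics; cat > h.py <<'E'
import numpy as np, cv2
from rig import readout, imaging, manip
def grab(n):
    p,d=imaging.get_image(n); return p,d,imaging.calibration(n)
def world(d,c,u,v):
    K=c["intrinsics"];z=d[int(v),int(u)]
    pc=np.array([(u-K[0][2])/K[0][0]*z,(v-K[1][2])/K[1][1]*z,z])
    return np.array(c["R"]).T@(pc-np.array(c["t"]))
def cloud(d,c):
    K=np.array(c["intrinsics"]);v,u=np.mgrid[:384,:512]
    pc=np.stack([(u-K[0,2])/K[0,0]*d,(v-K[1,2])/K[1,1]*d,d],-1)
    return (pc-np.array(c["t"]))@np.array(c["R"])
def save(n,p,s=1):
    cv2.imwrite(n,cv2.resize(p[...,::-1],None,fx=s,fy=s,interpolation=cv2.INTER_CUBIC))
E
python3 - <<'E'
from h import *
for n in("top","scene"):
    p,d,c=grab(n); save(f"pics/{n}0.png",p,1.5); np.savez(f"{n}0.npz",p=p,d=d)
    print(n,c)
s=readout.get_state();print(s, manip.pinch_z)
E
```

```text
top {'intrinsics': array([[442.40405805,   0.        , 255.4053951 ],
       [  0.        , 442.40405805, 192.83327199],
       [  0.        ,   0.        ,   1.        ]]), 'R': array([[ 0.00832369, -0.99992639, -0.00882753],
       [-0.99538134, -0.0074409 , -0.09571118],
       [ 0.09563845,  0.00958343, -0.99537   ]]), 't': array([-0.02995862,  0.52303683,  1.40475126])}
scene {'intrinsics': array([[490.45341442,   0.        , 260.96238932],
       [  0.        , 490.45341442, 188.89449084],
       [  0.        ,   0.        ,   1.        ]]), 'R': array([[-0.65357247,  0.75676958,  0.01195078],
       [ 0.59541417,  0.52384006, -0.60915808],
       [-0.4672526 , -0.39101328, -0.79295877]]), 't': array([ 0.35307921, -0.22871175,  1.45734242])}
{'clock': 0.1, 'qpos': array([-1.23400516e+00,  2.76518167e-01,  1.50600350e+00, -2.10805400e-05,
        1.36069103e+00, -1.20994806e-01]), 'qd': array([-0.00194333, -0.00288884, -0.00356486, -0.00099546,  0.00068002,
        0.00097456]), 'effort': array([-4.27520206e-05, -4.17701197e+01, -2.46405923e+01, -2.16701242e-04,
        5.78416366e-03, -4.79984436e-06]), 'position': array([ 0.25400447, -0.51546442,  0.30313507]), 'ee_rot': array([-8.04198735e-04,  9.73917352e-01,  2.26901599e-01, -9.74768717e-05]), 'contact_force': array([-0.04637991,  0.34678069, -0.34914098]), 'moment': array([ 0.04145667, -0.01340823,  0.0186245 ]), 'gripper_force': 0.0, 'width': 0.08531630597818653} 0.0539
```

View pics/top0.png

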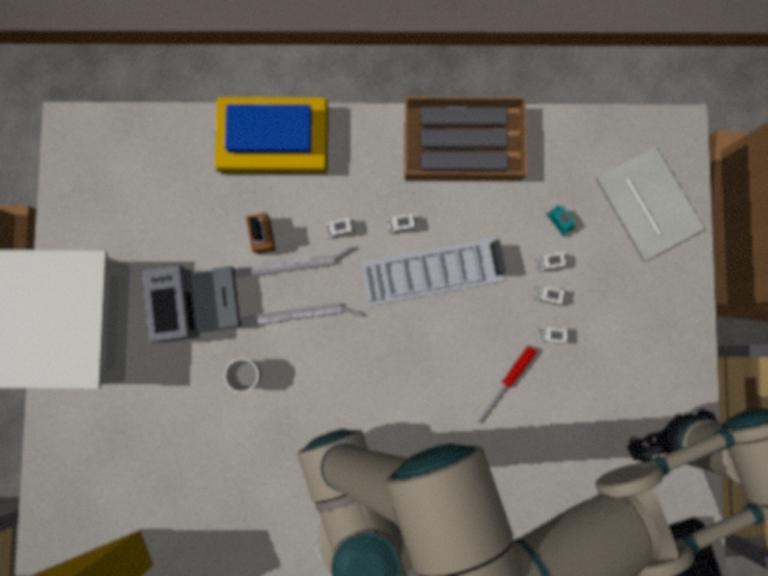

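View pics/scene0.png

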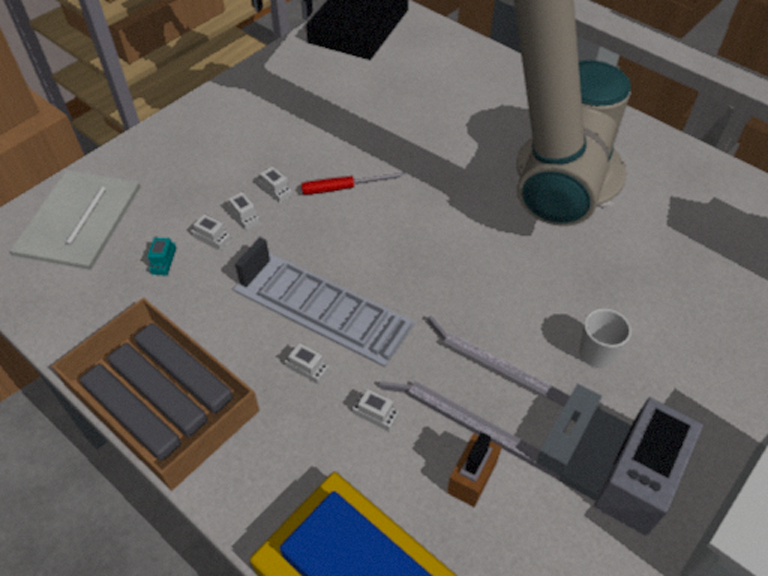

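The pictures show five white modules (top/1.5: (226,151), (268,148), (370,174), (368,197), (371,223)), a turquoise decoy at (374,147), the tray with its nose to the left (+y), the rack on the left and the gauge in its stand at (173,155).

```bash
python3 - <<'E'
from h import *
z=np.load("top0.npz");p,d=z["p"],z["d"];c=imaging.calibration("top");C=cloud(d,c)
np.set_printoptions(linewidth=220,precision=0,suppress=True)
print("module0 z mm");print((C[142:162,216:238,2]*1000).round())
print("bench std",C[330:350,150:200,2].mean(),C[330:350,150:200,2].std())
for n,(u,v) in dict(m0=(226,151),m1=(268,148),m2=(370,174),m3=(368,197),m4=(371,223),gauge=(173,152),stand=(175,162),slot=(149,199),handle=(332,172),cup=(161,251)).items(): print(n,(world(d,c,u,v)*1000).round(1))
q=cv2.resize(p[130:230,90:350,::-1],None,fx=3,fy=3,interpolation=cv2.INTER_CUBIC);cv2.imwrite("pics/crop1.png",q)
E
```

```text
module0 z mm
[[ 2.  5. -1.  2.  1.  0. -1.  2. -3. -1. -0.  1.  2.  1. -2.  2.  7. -1. -1.  6. -2. -1.]
 [-3.  3. -0. -3. -3.  2. -1. -2.  3. -5.  3.  3.  2. -4. -0. -3. -1. -0.  1.  2.  6.  6.]
 [-0.  4. -5.  2.  4. -3. -8.  0.  1.  1. -1.  1. -5. -0.  3.  2.  1.  1.  2.  0.  4.  1.]
 [ 1.  5. -2. -0.  2. -3.  7.  8.  1.  2.  1.  3.  6. 42. 35. 38. 43.  1.  1. 16.  7. -1.]
 [-1.  1.  1.  3.  2.  1.  2. -1. 37. 41. 39. 45. 40. 45. 40. 46. 43. 18. 22. 20. -5.  4.]
 [ 0. -0.  2.  2. 42. 42. 43. 43. 40. 39. 39. 41. 38. 40. 41. 40. 43. 15. 19. 20.  3.  3.]
 [ 2. -1. -2. -0. 39. 40. 39. 41. 41. 44. 43. 43. 39. 41. 45. 39. 45. 29. 20. 17. 14. -4.]
 [ 1. 23. 17. 25. 40. 40. 44. 39. 40. 40. 38. 39. 37. 42. 37. 46. 42. 45. 20. 14. 16.  1.]
 [-0. 15. 16. 24. 33. 48. 36. 37. 45. 36. 44. 43. 44. 38. 43. 41. 37. 40. 14. 23. 19.  2.]
 [-1. 16. 21. 21. 41. 44. 41. 45. 43. 44. 31. 44. 36. 41. 43. 44. 39. 40. 19. 18. 20. -5.]
 [ 3.  0. 22. 15. 40. 48. 44. 40. 40. 40. 43. 41. 45. 33. 42. 38. 43. 38. 13. 24. 22. 16.]
 [ 3. -0. 24. 20. 20. 40. 38. 43. 44. 42. 42. 43. 36. 38. 43. 40. 40. 42. 39. 22. 23. 
[... 309 characters left out ...]
5. 12.  8.  1. -1. -0. -1.  2. -1. -3. -1.  2.  1. -0.  6.]
 [-2. -2.  0. 13.  5.  3.  1.  3. -2.  4. -2. -3.  3.  1. -2.  3.  2. -1.  2. -5.  3.  1.]
 [-4.  0.  3.  4.  3.  5.  3. -4.  7.  2.  5.  0. -7.  2.  0.  2.  1. -1.  3.  2. -1.  2.]
 [-3.  3. -3. -4.  2. -3. -7.  4. -5.  4.  5. -0.  0.  3.  3. -3.  2.  3.  4.  1. -2. -1.]
 [-2.  1. -5.  1.  3. -0. -9. -4.  3.  1.  1. -2.  5. -1. -0.  4. -2.  1. -1.  3. -1.  1.]]
bench std 0.015060997813167864 0.14405334227883085
m0 [658.  71.  31.]
m1 [666. -65.  47.]
m2 [ 585. -392.   40.]
m3 [ 511. -385.   40.]
m4 [ 429. -394.   37.]
gauge [644. 232.  86.]
stand [616. 230.  62.]
slot [499. 313.  47.]
handle [ 588. -268.   58.]
cup [334. 278.   8.]
```

View pics/crop1.png

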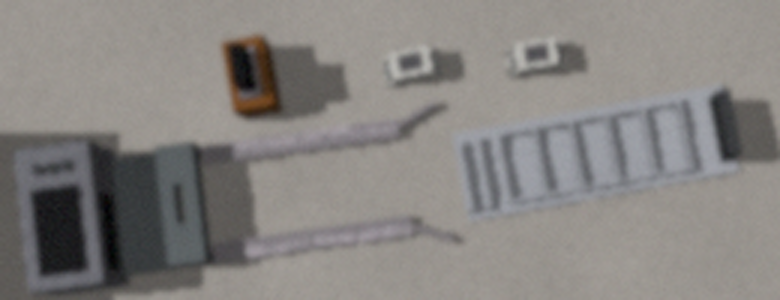

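```bash
cat > fit.py <<'E'
from h import *
from scipy.optimize import minimize
B=lambda cx,cy,z0,z1,lx,ly:(cx-lx/2,cx+lx/2,cy-ly/2,cy+ly/2,z0,z1)
MOD=[B(0,0,0,18,64,30),B(0,0,18,40,44,30)]
def traym(hx=-139):
    b=[B(-2.5,0,0,6,301,98),B(hx,0,6,62,14,70)]
    b+=[B(x,0,6,20,4,78) for x in range(-100,101,40)]
    b+=[B(0,s*37,6,20,204,4) for s in(-1,1)]
    return b+[B(126,0,6,20,4,78),B(142,0,6,20,4,78)]
RACK=[B(236,0,25,55,40,128)]+[B(125,s*51.5,11,15,250,17) for s in(-1,1)]
STAND=[B(0,0,0,56,44,76),B(0,0,56,62,24,54),B(0,0,62,106,16,44)]
STAND0=[B(0,0,0,56,44,76)]
def ray(boxes,pose,O,D,z0=0.):
    x,y,a=pose;R=np.array([[np.cos(a),np.sin(a),0],[-np.sin(a),np.cos(a),0],[0,0,1]])
    o=R@(O-[x,y,z0]);D=D@R.T;t=-(o[2]+z0)/D[:,2]
    for b in boxes:
        lo=(np.array(b[0::2])/1000-o)/D;hi=(np.array(b[1::2])/1000-o)/D
        n=np.minimum(lo,hi).max(1);f=np.maximum(lo,hi).min(1)
        t=np.where((n<f)&(n<t),n,t)
    return t
def roi(d,c,pose,r,z0=0.):
    K=np.array(c["intrinsics"]);R=np.array(c["R"]);T=np.array(c["t"])
    C=cloud(d,c);dx=C[...,:2]-np.array(pose[:2])
    ca,sa=np.cos(pose[2]),np.sin(pose[2])
    lx=dx[...,0]*ca+dx[...,1]*sa;ly=-dx[...,0]*sa+dx[...,1]*ca
    m=(lx>r[0])&(lx<r[1])&(ly>r[2])&(ly<r[3])&(d>0)&(C[...,2]<.13)&(C[...,2]>-.03)
    v,u=np.nonzero(m)
    D=np.stack([(u-K[0,2])/K[0,0],(v-K[1,2])/K[1,1],np.ones(len(u))],-1)@R
    return -R.T@T,D,d[m]
def fit(boxes,pose,r,cams,z0=0.,cap=.015):
    S=[]
    for it in range(2):
        S=[roi(d,c,pose,r,z0) for d,c in cams]
        f=lambda q:sum(np.minimum(abs(ray(boxes,q,O,D,z0)-dd),cap).mean() for O,D,dd in S)
        p0=np.array(pose)
        res=minimize(f,p0,method="Nelder-Mead",options=dict(initial_simplex=np.vstack([p0,p0+[.008,0,0],p0+[0,.008,0],p0+[0,0,.1]]),xatol=1e-5,fatol=1e-8))
        pose=res.x
    return pose,res.fun/len(cams)*1000
def both(name,boxes,pose,r,cs,z0=0.):
    out=[]
    for k in([0],[1],[0,1]):
        q,e=fit(boxes,pose,r,[cs[i] for i in k],z0);out.append(q)
        print(name,["top","scene","both"][k[-1] if len(k)==1 else 2],(q[:2]*1000).round(1),"yaw",round(q[2],3),"err",round(e,2))
    return out[2]
MR=(-.06,.06,-.05,.05)
E
cat > f1.py <<'E'
from fit import *
cs=[(np.load(n+"0.npz")["d"],imaging.calibration(n)) for n in("top","scene")]
for n,q in dict(m0=(.658,.071,-1.45),m1=(.666,-.065,-1.45),m2=(.585,-.392,-1.4),m3=(.511,-.385,-1.7),m4=(.429,-.394,-1.6)).items():
    best=min((fit(MOD,(q[0],q[1],a),MR,cs) for a in(q[2]-.3,q[2]+.3,q[2]+1.57)),key=lambda t:t[1])
    both(n,MOD,best[0],MR,cs)
both("stand",STAND,(.63,.232,.1),(-.06,.06,-.07,.07),cs)
both("rack",RACK,(.52,.08,1.5),(-.01,.27,-.08,.08),cs)
tr=both("tray",traym(),(.555,-.13,1.6),(-.17,.17,-.07,.07),cs)
for hx in(-146,-143,-136,-133,-130,-126): print(hx,fit(traym(hx),tr,(-.17,.17,-.07,.07),cs))
E
python3 f1.py
```

```text
m0 top [659.9  68.8] yaw -1.343 err 2.75
m0 scene [659.2  68.1] yaw -1.362 err 1.92
m0 both [659.6  68.4] yaw -1.362 err 2.4
m1 top [670.6 -67.3] yaw -1.408 err 2.53
m1 scene [669.5 -67.9] yaw -1.413 err 1.85
m1 both [670.1 -67.4] yaw -1.404 err 2.24
m2 top [ 589.6 -390.5] yaw -1.403 err 2.51
m2 scene [ 588.7 -391.7] yaw -1.407 err 2.25
m2 both [ 589.2 -390.6] yaw -1.397 err 2.45
m3 top [ 515.2 -385.7] yaw -1.789 err 2.49
m3 scene [ 513.8 -387.6] yaw -1.802 err 2.29
m3 both [ 514.7 -386.5] yaw -1.798 err 2.51
m4 top [ 429.3 -392. ] yaw -1.666 err 2.87
m4 scene [ 428.3 -393.4] yaw -1.676 err 3.16
m4 both [ 429.  -392.4] yaw -1.673 err 3.11
stand top [626.  253.2] yaw 0.197 err 6.74
stand scene [660.5 229.5] yaw 0.183 err 4.86
stand both [631.6 223.3] yaw 0.191 err 7.17
rack top [539.1  75.5] yaw 1.718 err 3.34
rack scene [537.8  74.4] yaw 1.719 err 3.36
rack both [538.1  75. ] yaw 1.714 err 3.45
tray top [ 567.4 -130.5] yaw 1.762 err 2.96
tray scene [ 566.  -131.8] yaw 1.762 err 2.41
tray both [ 566.8 -131.5] yaw 1.765 err 2.88
-146 (array([ 0.56679009, -0.13059771,  1.76344602]), np.float64(2.9241472516577516))
-143 (array([ 0.56637872, -0.13079178,  1.75983439]), np.float64(2.6936339108635026))
-136 (array([ 0.56666789, -0.13157156,  1.76218694]), np.float64(3.144673203151212))
-133 (array([ 0.56682838, -0.13150301,  1.76489314]), np.float64(3.3057166568048824))
-130 (array([ 0.56682717, -0.13149869,  1.76490159]), np.float64(3.437958960663219))
-126 (array([ 0.56686969, -0.13142896,  1.76449547]), np.float64(3.6155342290057493))
```

```bash
cat > plan.py <<'E'
from h import *
from scipy.spatial.transform import Rotation as Ro
def Rt(psi): c,s=np.cos(psi),np.sin(psi); return np.array([[c,s,0],[s,-c,0],[0,0,-1]])
def plan(*ts):
    s=readout.get_state();P=np.array(s["position"]);q=s["ee_rot"];R=Ro.from_quat([q[1],q[2],q[3],q[0]]).as_matrix()
    print("t",round(s["clock"],2),"P",P.round(4),"psi",round(np.arctan2(R[1,0],R[0,0]),4),"q",np.round(s["qpos"],2),"w",round(s["width"],4),"F",np.round(s["contact_force"],1),round(s["gripper_force"],1))
    for x,y,z,psi in ts:
        T=Rt(psi);rv=Ro.from_matrix(R.T@T).as_rotvec()/.1
        print("rot",rv.round(3),"then dp",(T.T@(np.array([x,y,z])-P)/.2).round(4))
        P,R=np.array([x,y,z]),T
E
cat > f2.py <<'E'
from fit import *
cs=[(np.load(n+"0.npz")["d"],imaging.calibration(n)) for n in("top","scene")]
both("stand",STAND,(.632,.23,1.75),(-.06,.06,-.07,.07),cs)
tr=both("tray",traym(-143),(.5665,-.131,1.762),(-.17,.17,-.07,.07),cs)
for hx in(-145,-142,-141): print(hx,fit(traym(hx),tr,(-.17,.17,-.07,.07),cs)[1])
a=1.762
for i,x in enumerate(range(-80,81,40)): print("pocket",i,.5665+x/1000*np.cos(a),-.1312+x/1000*np.sin(a))
E
python3 f2.py
python3 -c "
from plan import *
plan((.4288,-.3927,.18,-.1),(.4288,-.3927,.091,-.1))"
```

```text
stand top [644.2 240.9] yaw 1.776 err 3.07
stand scene [642.9 240. ] yaw 1.775 err 2.33
stand both [643.7 240.3] yaw 1.778 err 2.85
tray top [ 567.4 -130.5] yaw 1.762 err 2.78
tray scene [ 566.  -131.7] yaw 1.761 err 2.18
tray both [ 566.5 -130.7] yaw 1.758 err 2.69
-145 2.8474664717674343
-142 2.6691768181259694
-141 2.682797363694995
pocket 0 0.5817032616051251 -0.2097420959522098
pocket 1 0.5741016308025626 -0.1704710479761049
pocket 2 0.5665 -0.1312
pocket 3 0.5588983691974374 -0.09192895202389512
pocket 4 0.5512967383948749 -0.05265790404779022
t 0.1 P [ 0.254  -0.5155  0.3031] psi 0.4578 q [-1.23  0.28  1.51 -0.    1.36 -0.12] w 0.0853 F [-0.   0.3 -0.3] 0.0
rot [-1.600e-02  3.000e-03  5.578e+00] then dp [ 0.8083 -0.698   0.6157]
rot [0. 0. 0.] then dp [0.    0.    0.445]
```

Emit:
servo_tool(
  moves=[
    {"dp":[0,0,0],"delta_rot":[0,0,0.93],"fingers":1},
    {"dp":[0,0,0],"delta_rot":[0,0,0.93],"fingers":1},
    {"dp":[0,0,0],"delta_rot":[0,0,0.93],"fingers":1},
    {"dp":[0,0,0],"delta_rot":[0,0,0.93],"fingers":1},
    {"dp":[0,0,0],"delta_rot":[0,0,0.93],"fingers":1},
  ],
  force=50,
)

```text
clock: 0.6
position: [0.2541, -0.5156, 0.3034]
ee_rot: [-0.001, 1.0, -0.006, -0.0]
contact_force: [-0.2, -0.6, 0.5]
width: 0.0851
gripper_force: 0.0
```

Emit:
servo_tool(
  moves=[
    {"dp":[0,0,0],"delta_rot":[0,0,0.93],"fingers":1},
    {"dp":[0.2,-0.175,0.154],"delta_rot":[0,0,0],"fingers":1},
    {"dp":[0.2,-0.175,0.154],"delta_rot":[0,0,0],"fingers":1},
    {"dp":[0.2,-0.174,0.154],"delta_rot":[0,0,0],"fingers":1},
    {"dp":[0.208,-0.174,0.154],"delta_rot":[0,0,0],"fingers":1},
  ],
)

```text
clock: 1.1
position: [0.3967, -0.415, 0.2028]
ee_rot: [-0.0, 0.999, -0.05, -0.0]
contact_force: [0.1, -1.2, -0.4]
width: 0.0852
gripper_force: 0.0
```

Emit:
servo_tool(
  moves=[
    {"dp":[0,0,0],"delta_rot":[0,0,0],"fingers":1},
    {"dp":[0,0,0],"delta_rot":[0,0,0],"fingers":1},
  ],
)

```text
clock: 1.3
position: [0.3963, -0.4153, 0.203]
ee_rot: [-0.001, 0.999, -0.049, -0.001]
contact_force: [-0.5, -0.4, 0.8]
width: 0.0851
gripper_force: 0.0
```

```bash
python3 -c "
from plan import *
plan((.4288,-.3927,.18,-.1),(.4288,-.3927,.091,-.1))"
```

```text
t 1.3 P [ 0.3963 -0.4153  0.203 ] psi -0.0975 q [-0.93  0.35  1.66 -0.    1.13  0.74] w 0.0851 F [-0.5 -0.4  0.8] 0.0
rot [-0.012  0.019  0.025] then dp [ 0.1505 -0.1286  0.1149]
rot [0. 0. 0.] then dp [0.    0.    0.445]
```

Emit:
servo_tool(
  moves=[
    {"dp":[0.15,-0.129,0.115],"delta_rot":[0,0,0],"fingers":1},
    {"dp":[0,0,0.15],"delta_rot":[0,0,0],"fingers":1},
    {"dp":[0,0,0.15],"delta_rot":[0,0,0],"fingers":1},
    {"dp":[0,0,0.1],"delta_rot":[0,0,0],"fingers":1},
    {"dp":[0,0,0.045],"delta_rot":[0,0,0],"fingers":1},
  ],
)

```text
clock: 1.8
position: [0.427, -0.3943, 0.0908]
ee_rot: [-0.0, 0.999, -0.051, -0.001]
contact_force: [-0.6, -0.0, 0.5]
width: 0.0852
gripper_force: 0.0
```

Emit:
servo_tool(
  moves=[
    {"dp":[0,0,0],"delta_rot":[0,0,0],"fingers":0},
    {"dp":[0,0,0],"delta_rot":[0,0,0],"fingers":0},
    {"dp":[0,0,0],"delta_rot":[0,0,0],"fingers":0},
    {"dp":[0,0,0],"delta_rot":[0,0,0],"fingers":0},
    {"dp":[0,0,0],"delta_rot":[0,0,0],"fingers":0},
  ],
)

```text
clock: 2.3
position: [0.429, -0.3946, 0.0938]
ee_rot: [0.001, 0.999, -0.05, 0.001]
contact_force: [0.4, -1.1, 6.8]
width: 0.0429
gripper_force: 53.2
```

Emit:
servo_tool(
  moves=[
    {"dp":[0,0,-0.1],"delta_rot":[0,0,0],"fingers":0},
    {"dp":[0,0,-0.15],"delta_rot":[0,0,0],"fingers":0},
    {"dp":[0,0,-0.2],"delta_rot":[0,0,0],"fingers":0},
    {"dp":[0,0,0],"delta_rot":[0,0,0],"fingers":0},
  ],
)

```text
clock: 2.7
position: [0.4305, -0.3959, 0.1877]
ee_rot: [0.004, 0.999, -0.05, 0.004]
contact_force: [0.3, -1.0, -0.6]
width: 0.0428
gripper_force: 52.4
```

```bash
python3 -c "
from plan import *
plan((.5817,-.2097,.18,1.761),(.5817,-.2097,.099,1.761))"
```

```text
t 2.7 P [ 0.4305 -0.3959  0.1877] psi -0.0999 q [-0.86  0.37  1.67 -0.    1.09  0.81] w 0.0428 F [ 0.3 -1.  -0.6] 52.4
rot [ 1.3600e-01  1.7000e-02 -1.8609e+01] then dp [0.7712 0.9184 0.0383]
rot [0. 0. 0.] then dp [0.    0.    0.405]
```

Emit:
servo_tool(
  moves=[
    {"dp":[0,0,0],"delta_rot":[0.1,0,-0.6],"fingers":0},
    {"dp":[0,0,0],"delta_rot":[0,0,-1],"fingers":0},
    {"dp":[0,0,0],"delta_rot":[0,0,-1],"fingers":0},
    {"dp":[0,0,0],"delta_rot":[0,0,-1],"fingers":0},
    {"dp":[0,0,0],"delta_rot":[0,0,-1],"fingers":0},
  ],
)

```text
clock: 3.2
position: [0.428, -0.3932, 0.1814]
ee_rot: [-0.005, 0.983, 0.181, 0.001]
contact_force: [0.8, 0.1, -0.5]
width: 0.0429
gripper_force: 52.3
```

Emit:
servo_tool(
  moves=[
    {"dp":[0,0,0],"delta_rot":[0,0,-1],"fingers":0},
    {"dp":[0,0,0],"delta_rot":[0,0,-1],"fingers":0},
    {"dp":[0,0,0],"delta_rot":[0,0,-1],"fingers":0},
    {"dp":[0,0,0],"delta_rot":[0,0,-1],"fingers":0},
    {"dp":[0,0,0],"delta_rot":[0,0,-1],"fingers":0},
  ],
)

```text
clock: 3.7
position: [0.4281, -0.3932, 0.1814]
ee_rot: [-0.005, 0.908, 0.419, 0.002]
contact_force: [1.0, -0.2, -1.0]
width: 0.043
gripper_force: 52.3
```

Emit:
servo_tool(
  moves=[
    {"dp":[0,0,0],"delta_rot":[0,0,-1],"fingers":0},
    {"dp":[0,0,0],"delta_rot":[0,0,-1],"fingers":0},
    {"dp":[0,0,0],"delta_rot":[0,0,-1],"fingers":0},
    {"dp":[0,0,0],"delta_rot":[0,0,-1],"fingers":0},
    {"dp":[0,0,0],"delta_rot":[0,0,-1],"fingers":0},
  ],
)

```text
clock: 4.2
position: [0.428, -0.3932, 0.1814]
ee_rot: [-0.004, 0.776, 0.63, 0.003]
contact_force: [0.2, 0.1, -1.5]
width: 0.0425
gripper_force: 52.3
```

Emit:
servo_tool(
  moves=[
    {"dp":[0,0,0],"delta_rot":[0,0,-1],"fingers":0},
    {"dp":[0,0,0],"delta_rot":[0,0,-1],"fingers":0},
    {"dp":[0,0,0],"delta_rot":[0,0,-1],"fingers":0},
    {"dp":[0,0,0],"delta_rot":[0,0,-1],"fingers":0},
  ],
)

```text
clock: 4.6
position: [0.428, -0.3932, 0.1814]
ee_rot: [-0.003, 0.636, 0.772, 0.004]
contact_force: [-0.6, 0.7, -1.1]
width: 0.0425
gripper_force: 52.3
```

Emit:
servo_tool(
  moves=[
    {"dp":[0.14,0.17,0],"delta_rot":[0,0,0],"fingers":0},
    {"dp":[0.14,0.17,0],"delta_rot":[0,0,0],"fingers":0},
    {"dp":[0.14,0.17,0],"delta_rot":[0,0,0],"fingers":0},
    {"dp":[0.14,0.17,0],"delta_rot":[0,0,0],"fingers":0},
    {"dp":[0.14,0.17,0],"delta_rot":[0,0,0],"fingers":0},
  ],
)

```text
clock: 5.1
position: [0.5696, -0.2225, 0.1833]
ee_rot: [-0.003, 0.637, 0.771, 0.004]
contact_force: [0.1, -0.5, -0.7]
width: 0.0428
gripper_force: 52.3
```

Emit:
servo_tool(
  moves=[
    {"dp":[0.07,0.068,0.038],"delta_rot":[0,0,0],"fingers":0},
    {"dp":[0,0,0],"delta_rot":[0,0,0],"fingers":0},
    {"dp":[0,0,0],"delta_rot":[0,0,0],"fingers":0},
  ],
)

```text
clock: 5.4
position: [0.5792, -0.2074, 0.1756]
ee_rot: [-0.004, 0.637, 0.771, 0.003]
contact_force: [-0.4, 0.1, -1.2]
width: 0.0433
gripper_force: 52.3
```

```bash
python3 -c "
from plan import *
p,d,c=grab('scene');save('pics/s1.png',p[100:330,60:400],2)
plan((.5817,-.2097,.18,1.761),(.5817,-.2097,.101,1.761))"
```

```text
t 5.45 P [ 0.5791 -0.2081  0.176 ] psi 1.76 q [-0.46  0.43  1.6   0.01  1.11 -0.66] w 0.043 F [-0.9  0.7 -0.8] 52.3
rot [ 0.014 -0.095 -0.01 ] then dp [-0.0102  0.0112 -0.0201]
rot [0. 0. 0.] then dp [0.    0.    0.395]
```

View pics/s1.png

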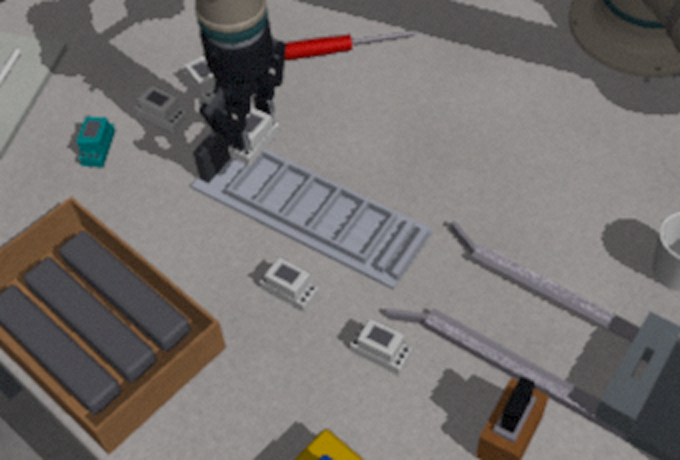

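Emit:
servo_tool(
  moves=[
    {"dp":[-0.01,0.011,0.05],"delta_rot":[0,-0.09,0],"fingers":0},
    {"dp":[0,0,0.12],"delta_rot":[0,0,0],"fingers":0},
    {"dp":[0,0,0.1],"delta_rot":[0,0,0],"fingers":0},
    {"dp":[0,0,0.06],"delta_rot":[0,0,0],"fingers":0},
    {"dp":[0,0,0.05],"delta_rot":[0,0,0],"fingers":0},
  ],
)

```text
clock: 5.95
position: [0.5818, -0.21, 0.0994]
ee_rot: [0.0, 0.638, 0.77, 0.001]
contact_force: [-8.5, 1.4, 34.7]
width: 0.0429
gripper_force: 57.3
```

```bash
python3 -c "
from plan import *
plan((.5817,-.2097,.1,1.761))"
```

```text
t 5.95 P [ 0.5818 -0.21    0.0994] psi 1.7586 q [-0.46  0.51  1.68  0.    0.95 -0.65] w 0.0429 F [-8.5  1.4 34.7] 57.3
rot [ 0.016 -0.009 -0.024] then dp [ 0.0014 -0.0004 -0.0032]
```

Emit:
servo_tool(
  moves=[
    {"dp":[0,0,-0.005],"delta_rot":[0,0,0],"fingers":0},
    {"dp":[0,0,0],"delta_rot":[0,0,0],"fingers":1},
    {"dp":[0,0,0],"delta_rot":[0,0,0],"fingers":1},
    {"dp":[0,0,0],"delta_rot":[0,0,0],"fingers":1},
    {"dp":[0,0,-0.1],"delta_rot":[0,0,0],"fingers":1},
  ],
)

```text
clock: 6.45
position: [0.5808, -0.2085, 0.1193]
ee_rot: [-0.002, 0.637, 0.771, 0.001]
contact_force: [0.1, 0.2, -0.0]
width: 0.0851
gripper_force: 0.0
```

Emit:
servo_tool(
  moves=[
    {"dp":[0,0,-0.15],"delta_rot":[0,0,0],"fingers":1},
    {"dp":[0,0,-0.15],"delta_rot":[0,0,0],"fingers":1},
    {"dp":[0.2,0,0],"delta_rot":[0,0,0],"fingers":1},
    {"dp":[0.2,0,0],"delta_rot":[0,0,0],"fingers":1},
    {"dp":[0.2,0,0],"delta_rot":[0,0,0],"fingers":1},
  ],
)

```text
clock: 6.95
position: [0.5595, -0.0904, 0.1819]
ee_rot: [0.001, 0.638, 0.77, 0.002]
contact_force: [-0.2, -0.5, -0.4]
width: 0.0854
gripper_force: 0.0
```

```bash
cat > look.py <<'E'
from fit import *
import sys
def look(tag,mods,tray=(.5665,-.131,1.762),np_=0,filled=()):
    cs=[]
    for n in("top","scene"):
        p,d,c=grab(n);np.savez(f"{n}{tag}.npz",p=p,d=d);cs.append((d,c))
    b=traym(-143)+[x for i in filled for x in (B(-80+40*i,0,6,24,30,64),B(-80+40*i,0,24,46,30,44))]
    if tray is not None: tray=both("tray",b,tray,(-.17,.17,-.07,.07),cs)
    for m in mods: both("mod",MOD,m,MR,cs)
    return tray,cs
E
python3 -c "
from look import *
tr,cs=look('1',[(.514,-.387,-1.8),(.589,-.391,-1.4)],filled=[0])
both('inpocket',MOD,(.5817,-.2097,.19),(-.03,.03,-.015,.015),cs,.006)
from plan import *
plan()"
```

```text
tray top [ 567.4 -130.4] yaw 1.762 err 2.82
tray scene [ 565.9 -131.7] yaw 1.762 err 2.37
tray both [ 566.9 -130.7] yaw 1.765 err 2.8
mod top [ 515.1 -385.8] yaw -1.786 err 2.48
mod scene [ 514.  -387.4] yaw -1.808 err 2.28
mod both [ 514.5 -386.5] yaw -1.782 err 2.47
mod top [ 589.7 -390.5] yaw -1.383 err 2.56
mod scene [ 588.4 -391.7] yaw -1.398 err 2.36
mod both [ 589.4 -390.6] yaw -1.393 err 2.52
inpocket top [ 584.2 -210.8] yaw 0.177 err 2.24
inpocket scene [ 583.3 -212.2] yaw 0.212 err 1.78
inpocket both [ 583.7 -211.6] yaw 0.158 err 2.23
t 7.05 P [ 0.5578 -0.087   0.1816] psi 1.7635 q [-0.28  0.35  1.71  0.    1.07 -0.47] w 0.0854 F [-0.3 -0.4 -0.6] 0.0
```

```bash
python3 -c "
from plan import *
plan((.5125,-.3866,.18,2.917),(.5125,-.3866,.0965,2.917))"
```

```text
t 7.05 P [ 0.5578 -0.087   0.1816] psi 1.7635 q [-0.28  0.35  1.71  0.    1.07 -0.47] w 0.0854 F [-0.3 -0.4 -0.6] 0.0
rot [  0.031  -0.025 -11.535] then dp [-0.1129 -1.5108  0.0081]
rot [0. 0. 0.] then dp [0.     0.     0.4175]
```

Emit:
servo_tool(
  moves=[
    {"dp":[0,0,0],"delta_rot":[0,0,-0.96],"fingers":1},
    {"dp":[0,0,0],"delta_rot":[0,0,-0.96],"fingers":1},
    {"dp":[0,0,0],"delta_rot":[0,0,-0.96],"fingers":1},
    {"dp":[0,0,0],"delta_rot":[0,0,-0.96],"fingers":1},
    {"dp":[0,0,0],"delta_rot":[0,0,-0.96],"fingers":1},
  ],
)

```text
clock: 7.55
position: [0.56, -0.092, 0.1816]
ee_rot: [0.001, 0.434, 0.901, 0.001]
contact_force: [-0.3, -0.8, 0.5]
width: 0.0852
gripper_force: 0.0
```

Emit:
servo_tool(
  moves=[
    {"dp":[0,0,0],"delta_rot":[0,0,-0.96],"fingers":1},
    {"dp":[0,0,0],"delta_rot":[0,0,-0.96],"fingers":1},
    {"dp":[0,0,0],"delta_rot":[0,0,-0.96],"fingers":1},
    {"dp":[0,0,0],"delta_rot":[0,0,-0.96],"fingers":1},
    {"dp":[0,0,0],"delta_rot":[0,0,-0.96],"fingers":1},
  ],
)

```text
clock: 8.05
position: [0.56, -0.092, 0.1816]
ee_rot: [0.001, 0.207, 0.978, 0.001]
contact_force: [0.5, -0.7, -0.6]
width: 0.0855
gripper_force: 0.0
```

Emit:
servo_tool(
  moves=[
    {"dp":[0,0,0],"delta_rot":[0,0,-0.96],"fingers":1},
    {"dp":[0,0,0],"delta_rot":[0,0,-0.96],"fingers":1},
    {"dp":[-0.016,-0.216,0],"delta_rot":[0,0,0],"fingers":1},
    {"dp":[-0.016,-0.216,0],"delta_rot":[0,0,0],"fingers":1},
    {"dp":[-0.016,-0.216,0],"delta_rot":[0,0,0],"fingers":1},
  ],
)

```text
clock: 8.55
position: [0.5396, -0.2215, 0.1815]
ee_rot: [0.002, 0.114, 0.993, 0.0]
contact_force: [0.9, 0.3, 0.2]
width: 0.0854
gripper_force: 0.0
```

Emit:
servo_tool(
  moves=[
    {"dp":[-0.016,-0.216,0],"delta_rot":[0,0,0],"fingers":1},
    {"dp":[-0.016,-0.216,0],"delta_rot":[0,0,0],"fingers":1},
    {"dp":[-0.016,-0.216,0],"delta_rot":[0,0,0],"fingers":1},
    {"dp":[-0.016,-0.214,0.008],"delta_rot":[0,0,0],"fingers":1},
    {"dp":[0,0,0],"delta_rot":[0,0,0],"fingers":1},
  ],
)

```text
clock: 9.05
position: [0.5118, -0.3972, 0.1792]
ee_rot: [0.002, 0.117, 0.993, -0.002]
contact_force: [0.4, 0.6, 0.5]
width: 0.0854
gripper_force: 0.0
```

Emit:
servo_tool(
  moves=[
    {"dp":[0,0,0],"delta_rot":[0,0,0],"fingers":1},
    {"dp":[0,0,0],"delta_rot":[0,0,0],"fingers":1},
  ],
)

```text
clock: 9.25
position: [0.5126, -0.3898, 0.1792]
ee_rot: [0.001, 0.115, 0.993, 0.001]
contact_force: [-1.6, -1.3, -0.2]
width: 0.0858
gripper_force: 0.0
```

```bash
python3 -c "
from plan import *
plan((.5125,-.3866,.18,2.917),(.5125,-.3866,.0965,2.917))"
```

```text
t 9.25 P [ 0.5126 -0.3898  0.1792] psi 2.9119 q [-0.76  0.46  1.53  0.    1.14 -2.1 ] w 0.0858 F [-1.6 -1.3 -0.2] 0.0
rot [ 0.024  0.016 -0.051] then dp [ 0.004   0.0157 -0.0039]
rot [0. 0. 0.] then dp [0.     0.     0.4175]
```

Emit:
servo_tool(
  moves=[
    {"dp":[0,0,0],"delta_rot":[0,0,0],"fingers":1},
    {"dp":[0,0,0],"delta_rot":[0,0,0],"fingers":1},
    {"dp":[0,0,0],"delta_rot":[0,0,0],"fingers":1},
  ],
)

```text
clock: 9.55
position: [0.5131, -0.3896, 0.1796]
ee_rot: [0.001, 0.114, 0.993, 0.001]
contact_force: [-0.5, -0.4, 0.6]
width: 0.0852
gripper_force: 0.0
```

```bash
python3 -c "
from plan import *
plan((.5125,-.3866,.18,2.917),(.5125,-.3866,.0965,2.917))"
```

```text
t 9.55 P [ 0.5131 -0.3896  0.1796] psi 2.9132 q [-0.76  0.46  1.53  0.    1.14 -2.1 ] w 0.0852 F [-0.5 -0.4  0.6] 0.0
rot [ 0.015  0.023 -0.038] then dp [ 0.0062  0.0138 -0.002 ]
rot [0. 0. 0.] then dp [0.     0.     0.4175]
```

Emit:
servo_tool(
  moves=[
    {"dp":[0.006,0.014,0.1],"delta_rot":[0,0,-0.04],"fingers":1},
    {"dp":[0,0,0.15],"delta_rot":[0,0,0],"fingers":1},
    {"dp":[0,0,0.12],"delta_rot":[0,0,0],"fingers":1},
    {"dp":[0,0,0.045],"delta_rot":[0,0,0],"fingers":1},
    {"dp":[0,0,0],"delta_rot":[0,0,0],"fingers":1},
  ],
)

```text
clock: 10.05
position: [0.512, -0.3867, 0.0951]
ee_rot: [-0.0, 0.112, 0.994, 0.002]
contact_force: [-0.1, -0.5, 0.7]
width: 0.0851
gripper_force: 0.0
```

Emit:
servo_tool(
  moves=[
    {"dp":[0,0,0],"delta_rot":[0,0,0],"fingers":1},
    {"dp":[0,0,0],"delta_rot":[0,0,0],"fingers":0},
    {"dp":[0,0,0],"delta_rot":[0,0,0],"fingers":0},
    {"dp":[0,0,0],"delta_rot":[0,0,0],"fingers":0},
    {"dp":[0,0,0],"delta_rot":[0,0,0],"fingers":0},
  ],
)

```text
clock: 10.55
position: [0.5129, -0.3879, 0.0976]
ee_rot: [0.002, 0.113, 0.994, 0.0]
contact_force: [0.1, 0.3, 4.5]
width: 0.043
gripper_force: 52.6
```

Emit:
servo_tool(
  moves=[
    {"dp":[0,0,0],"delta_rot":[0,0,0],"fingers":0},
  ],
)

```text
clock: 10.65
position: [0.5129, -0.3879, 0.0976]
ee_rot: [0.002, 0.113, 0.994, 0.0]
contact_force: [0.2, 0.8, 5.8]
width: 0.0425
gripper_force: 52.6
```

Emit:
servo_tool(
  moves=[
    {"dp":[0,0,-0.1],"delta_rot":[0,0,0],"fingers":0},
    {"dp":[0,0,-0.15],"delta_rot":[0,0,0],"fingers":0},
    {"dp":[0,0,-0.165],"delta_rot":[0,0,0],"fingers":0},
    {"dp":[0,0,0],"delta_rot":[0,0,0],"fingers":0},
    {"dp":[0,0,0],"delta_rot":[0,0,0],"fingers":0},
  ],
)

```text
clock: 11.15
position: [0.5121, -0.3875, 0.1797]
ee_rot: [0.001, 0.113, 0.994, 0.0]
contact_force: [0.3, 0.9, -1.7]
width: 0.0425
gripper_force: 51.9
```

```bash
python3 -c "
from plan import *
plan((.5721,-.1707,.18,1.762),(.5721,-.1707,.102,1.762))"
```

```text
t 11.15 P [ 0.5121 -0.3875  0.1797] psi 2.9158 q [-0.76  0.46  1.54  0.    1.14 -2.1 ] w 0.0425 F [ 0.3  0.9 -1.7] 51.9
rot [ 0.025  0.018 11.538] then dp [ 1.0073  0.5006 -0.0017]
rot [0. 0. 0.] then dp [0.   0.   0.39]
```

Emit:
servo_tool(
  moves=[
    {"dp":[0,0,0],"delta_rot":[0,0,0.96],"fingers":0},
    {"dp":[0,0,0],"delta_rot":[0,0,0.96],"fingers":0},
    {"dp":[0,0,0],"delta_rot":[0,0,0.96],"fingers":0},
    {"dp":[0,0,0],"delta_rot":[0,0,0.96],"fingers":0},
    {"dp":[0,0,0],"delta_rot":[0,0,0.96],"fingers":0},
  ],
)

```text
clock: 11.65
position: [0.5112, -0.3867, 0.1768]
ee_rot: [-0.001, 0.348, 0.938, 0.002]
contact_force: [0.8, -0.0, -0.4]
width: 0.0428
gripper_force: 51.9
```

Emit:
servo_tool(
  moves=[
    {"dp":[0,0,0],"delta_rot":[0,0,0.96],"fingers":0},
    {"dp":[0,0,0],"delta_rot":[0,0,0.96],"fingers":0},
    {"dp":[0,0,0],"delta_rot":[0,0,0.96],"fingers":0},
    {"dp":[0,0,0],"delta_rot":[0,0,0.96],"fingers":0},
    {"dp":[0,0,0],"delta_rot":[0,0,0.96],"fingers":0},
  ],
)

```text
clock: 12.15
position: [0.5112, -0.3866, 0.1768]
ee_rot: [-0.002, 0.56, 0.828, 0.001]
contact_force: [0.3, -0.5, -1.2]
width: 0.0431
gripper_force: 33.0
```

Emit:
servo_tool(
  moves=[
    {"dp":[0,0,0],"delta_rot":[0,0,0.96],"fingers":0},
    {"dp":[0,0,0],"delta_rot":[0,0,0.98],"fingers":0},
    {"dp":[0.2,0.1,0],"delta_rot":[0,0,0],"fingers":0},
    {"dp":[0.2,0.1,0],"delta_rot":[0,0,0],"fingers":0},
    {"dp":[0.2,0.1,0],"delta_rot":[0,0,0],"fingers":0},
  ],
)

```text
clock: 12.65
position: [0.5473, -0.2567, 0.1771]
ee_rot: [-0.002, 0.637, 0.771, 0.001]
contact_force: [1.4, -1.0, -1.2]
width: 0.0426
gripper_force: 57.3
```

Emit:
servo_tool(
  moves=[
    {"dp":[0.2,0.1,0],"delta_rot":[0,0,0],"fingers":0},
    {"dp":[0.15,0.07,0],"delta_rot":[0,0,0],"fingers":0},
    {"dp":[0.057,0.03,0],"delta_rot":[0,0,0],"fingers":0},
    {"dp":[0,0,0],"delta_rot":[0,0,0],"fingers":0},
    {"dp":[0,0,0],"delta_rot":[0,0,0],"fingers":0},
  ],
)

```text
clock: 13.15
position: [0.5717, -0.1716, 0.1787]
ee_rot: [0.0, 0.636, 0.771, 0.0]
contact_force: [0.1, 0.1, -0.6]
width: 0.0424
gripper_force: 57.3
```

```bash
python3 -c "
from plan import *
plan((.5721,-.1707,.18,1.762),(.5721,-.1707,.105,1.762))"
```

```text
t 13.15 P [ 0.5717 -0.1716  0.1787] psi 1.7621 q [-0.41  0.4   1.64  0.    1.1  -0.6 ] w 0.0424 F [ 0.1  0.1 -0.6] 57.3
rot [ 0.007 -0.004  0.001] then dp [ 0.0038  0.0028 -0.0063]
rot [0. 0. 0.] then dp [0.    0.    0.375]
```

```bash
python3 -c "
from look import *
p,d,c=grab('scene');save('pics/s2.png',p[110:260,130:330],4)
for z in np.arange(.05,.1,.004):
    q,e=fit(MOD,(.5721,-.1707,.19),(-.035,.035,-.02,.02),[(d,c)],z);print(round(z,3),q.round(4),round(e,2))
"
```

```text
0.05 [ 0.5804 -0.1715  0.1479] 11.8
0.054 [ 0.5808 -0.1713  0.1612] 11.1
0.058 [ 0.5813 -0.1711  0.1522] 10.49
0.062 [ 0.5817 -0.1714  0.185 ] 10.14
0.066 [ 0.5816 -0.1714  0.1776] 9.95
0.07 [ 0.5778 -0.1718  0.1735] 9.45
0.074 [ 0.5718 -0.1728  0.1967] 8.42
0.078 [ 0.5715 -0.1729  0.1791] 7.13
0.082 [ 0.5717 -0.1729  0.1806] 6.35
0.086 [ 0.5723 -0.1724  0.1902] 7.37
0.09 [ 0.5722 -0.1727  0.1865] 8.55
0.094 [ 0.5721 -0.1727  0.1848] 9.47
0.098 [ 0.5721 -0.1731  0.1695] 9.96
```

View pics/s2.png

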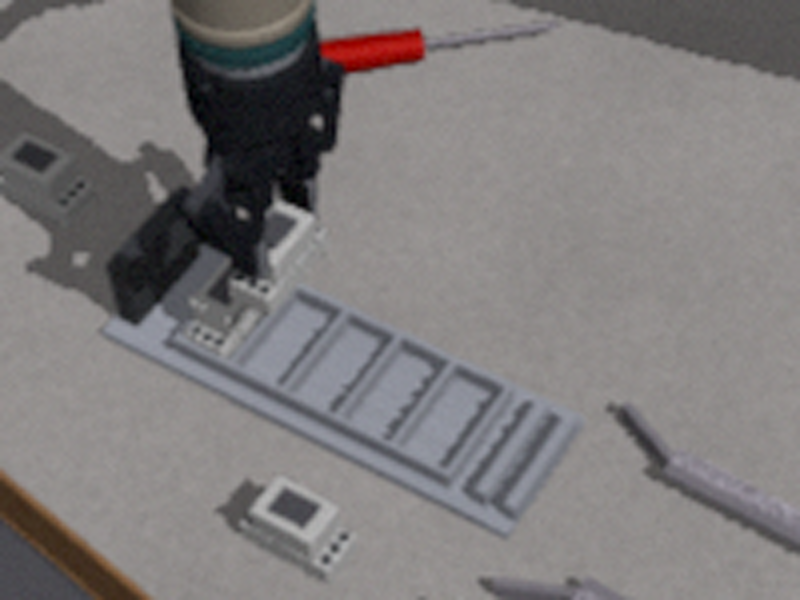

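Emit:
servo_tool(
  moves=[
    {"dp":[0.007,0.008,0.1],"delta_rot":[0,0,0],"fingers":0},
    {"dp":[0,0,0.12],"delta_rot":[0,0,0],"fingers":0},
    {"dp":[0,0,0.08],"delta_rot":[0,0,0],"fingers":0},
    {"dp":[0,0,0.04],"delta_rot":[0,0,0],"fingers":0},
    {"dp":[0,0,0.025],"delta_rot":[0,0,0],"fingers":0},
  ],
)

```text
clock: 13.7
position: [0.5732, -0.1704, 0.1059]
ee_rot: [0.0, 0.637, 0.771, 0.001]
contact_force: [-0.2, 0.4, -0.7]
width: 0.0427
gripper_force: 57.4
```

Emit:
servo_tool(
  moves=[
    {"dp":[0,0,0.005],"delta_rot":[0,0,0],"fingers":0},
    {"dp":[0,0,0],"delta_rot":[0,0,0],"fingers":0},
  ],
)

```text
clock: 13.9
position: [0.5739, -0.1696, 0.1062]
ee_rot: [0.001, 0.637, 0.771, 0.001]
contact_force: [0.6, -0.1, 0.3]
width: 0.0424
gripper_force: 57.4
```

Emit:
servo_tool(
  moves=[
    {"dp":[0,0,0.012],"delta_rot":[0,0,0],"fingers":0},
    {"dp":[0,0,0],"delta_rot":[0,0,0],"fingers":0},
  ],
)

```text
clock: 14.1
position: [0.5739, -0.1692, 0.1038]
ee_rot: [0.001, 0.636, 0.771, 0.001]
contact_force: [0.3, -0.6, -0.6]
width: 0.0424
gripper_force: 57.4
```

Emit:
servo_tool(
  moves=[
    {"dp":[0,0,0],"delta_rot":[0,0,0],"fingers":1},
    {"dp":[0,0,0],"delta_rot":[0,0,0],"fingers":1},
    {"dp":[0,0,0],"delta_rot":[0,0,0],"fingers":1},
    {"dp":[0,0,-0.1],"delta_rot":[0,0,0],"fingers":1},
    {"dp":[0,0,-0.2],"delta_rot":[0,0,0],"fingers":1},
  ],
)

```text
clock: 14.6
position: [0.5715, -0.1683, 0.161]
ee_rot: [-0.003, 0.636, 0.771, 0.0]
contact_force: [1.1, -0.2, -0.0]
width: 0.0852
gripper_force: 0.0
```

Emit:
servo_tool(
  moves=[
    {"dp":[0,0,-0.09],"delta_rot":[0,0,0],"fingers":1},
    {"dp":[0.2,0,0],"delta_rot":[0,0,0],"fingers":1},
    {"dp":[0.2,0,0],"delta_rot":[0,0,0],"fingers":1},
    {"dp":[0,0,0],"delta_rot":[0,0,0],"fingers":1},
    {"dp":[0,0,0],"delta_rot":[0,0,0],"fingers":1},
  ],
)

```text
clock: 15.1
position: [0.5582, -0.0899, 0.1817]
ee_rot: [0.001, 0.636, 0.772, 0.001]
contact_force: [0.9, 0.4, -0.3]
width: 0.0855
gripper_force: 0.0
```

```bash
python3 -c "
from look import *
tr,cs=look('2',[(.589,-.391,-1.4),(.659,.068,-1.35),(.67,-.067,-1.41)],filled=[0,1])
for x,y in((.5737,-.2115-.0),(.5745,-.1705)):
  pass
both('pk0',MOD,(.583,-.2115,.19),(-.03,.03,-.015,.015),cs,.006)
both('pk1',MOD,(.5745,-.1705,.19),(-.03,.03,-.015,.015),cs,.006)
from plan import *
plan((.5875,-.391,.18,.171),(.5875,-.391,.0965,.171))"
```

```text
tray top [ 567.3 -130. ] yaw 1.762 err 2.9
tray scene [ 566.1 -131.6] yaw 1.763 err 2.34
tray both [ 567.3 -130.5] yaw 1.762 err 2.8
mod top [ 589.6 -390.5] yaw -1.389 err 2.64
mod scene [ 588.7 -392. ] yaw -1.409 err 2.14
mod both [ 589.2 -390.8] yaw -1.411 err 2.49
mod top [660.1  68.8] yaw -1.355 err 2.79
mod scene [659.1  68.1] yaw -1.361 err 2.02
mod both [659.7  68.4] yaw -1.359 err 2.47
mod top [670. -67.] yaw -1.41 err 2.59
mod scene [669.7 -68. ] yaw -1.406 err 1.86
mod both [669.7 -68. ] yaw -1.406 err 2.24
pk0 top [ 584.3 -211.9] yaw 0.149 err 2.47
pk0 scene [ 582.9 -212.7] yaw 0.193 err 1.72
pk0 both [ 583.9 -212.8] yaw 0.171 err 2.28
pk1 top [ 574.9 -171.5] yaw 0.289 err 4.82
pk1 scene [ 574.3 -172.9] yaw 0.216 err 1.88
pk1 both [ 576.1 -176.4] yaw 0.494 err 4.04
t 15.2 P [ 0.5587 -0.0912  0.1815] psi 1.7619 q [-0.29  0.36  1.71  0.    1.07 -0.48] w 0.0853 F [-0.3 -0.4  0. ] 0.0
rot [ 0.029 -0.023 15.909] then dp [-0.1133  1.5015  0.0077]
rot [0. 0. 0.] then dp [0.     0.     0.4175]
```

Emit:
servo_tool(
  moves=[
    {"dp":[0,0,0],"delta_rot":[0,0,0.994],"fingers":1},
    {"dp":[0,0,0],"delta_rot":[0,0,0.994],"fingers":1},
    {"dp":[0,0,0],"delta_rot":[0,0,0.994],"fingers":1},
    {"dp":[0,0,0],"delta_rot":[0,0,0.994],"fingers":1},
    {"dp":[0,0,0],"delta_rot":[0,0,0.994],"fingers":1},
  ],
)

```text
clock: 15.7
position: [0.5587, -0.092, 0.1812]
ee_rot: [0.001, 0.808, 0.589, 0.001]
contact_force: [-0.4, -0.4, -0.1]
width: 0.0854
gripper_force: 0.0
```

Emit:
servo_tool(
  moves=[
    {"dp":[0,0,0],"delta_rot":[0,0,0.994],"fingers":1},
    {"dp":[0,0,0],"delta_rot":[0,0,0.994],"fingers":1},
    {"dp":[0,0,0],"delta_rot":[0,0,0.994],"fingers":1},
    {"dp":[0,0,0],"delta_rot":[0,0,0.994],"fingers":1},
    {"dp":[0,0,0],"delta_rot":[0,0,0.994],"fingers":1},
  ],
)

```text
clock: 16.2
position: [0.5587, -0.0921, 0.1812]
ee_rot: [0.0, 0.928, 0.372, 0.001]
contact_force: [0.4, 1.1, 0.3]
width: 0.0853
gripper_force: 0.0
```

Emit:
servo_tool(
  moves=[
    {"dp":[0,0,0],"delta_rot":[0,0,0.994],"fingers":1},
    {"dp":[0,0,0],"delta_rot":[0,0,0.994],"fingers":1},
    {"dp":[0,0,0],"delta_rot":[0,0,0.994],"fingers":1},
    {"dp":[0,0,0],"delta_rot":[0,0,0.994],"fingers":1},
    {"dp":[0,0,0],"delta_rot":[0,0,0.994],"fingers":1},
  ],
)

```text
clock: 16.7
position: [0.5587, -0.092, 0.1812]
ee_rot: [-0.0, 0.991, 0.132, 0.001]
contact_force: [0.3, 0.1, 0.8]
width: 0.0852
gripper_force: 0.0
```

Emit:
servo_tool(
  moves=[
    {"dp":[0,0,0],"delta_rot":[0,0,0.994],"fingers":1},
    {"dp":[-0.016,0.215,0],"delta_rot":[0,0,0],"fingers":1},
    {"dp":[-0.016,0.215,0],"delta_rot":[0,0,0],"fingers":1},
    {"dp":[-0.016,0.215,0],"delta_rot":[0,0,0],"fingers":1},
    {"dp":[-0.016,0.215,0],"delta_rot":[0,0,0],"fingers":1},
  ],
)

```text
clock: 17.2
position: [0.575, -0.2654, 0.1811]
ee_rot: [-0.0, 0.996, 0.085, 0.001]
contact_force: [0.8, -0.2, -0.7]
width: 0.0854
gripper_force: 0.0
```

Emit:
servo_tool(
  moves=[
    {"dp":[-0.016,0.215,0],"delta_rot":[0,0,0],"fingers":1},
    {"dp":[-0.016,0.215,0],"delta_rot":[0,0,0],"fingers":1},
    {"dp":[-0.016,0.211,0.008],"delta_rot":[0,0,0],"fingers":1},
    {"dp":[0,0,0],"delta_rot":[0,0,0],"fingers":1},
    {"dp":[0,0,0],"delta_rot":[0,0,0],"fingers":1},
  ],
)

```text
clock: 17.7
position: [0.5866, -0.3923, 0.1785]
ee_rot: [-0.001, 0.996, 0.084, 0.001]
contact_force: [-0.5, 1.3, -0.0]
width: 0.0854
gripper_force: 0.0
```

Emit:
servo_tool(
  moves=[
    {"dp":[0,0,0],"delta_rot":[0,0,0],"fingers":1},
    {"dp":[0,0,0],"delta_rot":[0,0,0],"fingers":1},
  ],
)

```text
clock: 17.9
position: [0.5873, -0.3891, 0.1796]
ee_rot: [-0.001, 0.996, 0.086, 0.001]
contact_force: [0.5, 0.2, -0.1]
width: 0.0856
gripper_force: 0.0
```

```bash
python3 -c "
from plan import *
plan((.5875,-.391,.18,.169),(.5875,-.391,.0965,.169))"
```

```text
t 17.9 P [ 0.5873 -0.3891  0.1796] psi 0.1723 q [-0.68  0.55  1.38  0.    1.21  0.71] w 0.0856 F [ 0.5  0.2 -0.1] 0.0
rot [-0.014 -0.023  0.033] then dp [-0.0004  0.0097 -0.0021]
rot [0. 0. 0.] then dp [0.     0.     0.4175]
```

Emit:
servo_tool(
  moves=[
    {"dp":[0.003,0.004,0.1],"delta_rot":[0,0,0.033],"fingers":1},
    {"dp":[0,0,0.15],"delta_rot":[0,0,0],"fingers":1},
    {"dp":[0,0,0.12],"delta_rot":[0,0,0],"fingers":1},
    {"dp":[0,0,0.045],"delta_rot":[0,0,0],"fingers":1},
    {"dp":[0,0,0],"delta_rot":[0,0,0],"fingers":1},
  ],
)

```text
clock: 18.4
position: [0.5879, -0.3894, 0.0954]
ee_rot: [-0.001, 0.996, 0.085, 0.0]
contact_force: [-0.5, 1.2, 0.4]
width: 0.0851
gripper_force: 0.0
```

Emit:
servo_tool(
  moves=[
    {"dp":[0,0,0],"delta_rot":[0,0,0],"fingers":1},
    {"dp":[0,0,0],"delta_rot":[0,0,0],"fingers":0},
    {"dp":[0,0,0],"delta_rot":[0,0,0],"fingers":0},
    {"dp":[0,0,0],"delta_rot":[0,0,0],"fingers":0},
    {"dp":[0,0,0],"delta_rot":[0,0,0],"fingers":0},
  ],
)

```text
clock: 18.9
position: [0.5888, -0.3913, 0.0979]
ee_rot: [0.0, 0.996, 0.084, 0.002]
contact_force: [0.3, 0.4, 3.8]
width: 0.0431
gripper_force: 53.1
```

Emit:
servo_tool(
  moves=[
    {"dp":[0,0,0],"delta_rot":[0,0,0],"fingers":0},
    {"dp":[0,0,-0.1],"delta_rot":[0,0,0],"fingers":0},
    {"dp":[0,0,-0.15],"delta_rot":[0,0,0],"fingers":0},
    {"dp":[0,0,-0.165],"delta_rot":[0,0,0],"fingers":0},
    {"dp":[0,0,0],"delta_rot":[0,0,0],"fingers":0},
  ],
)

```text
clock: 19.4
position: [0.59, -0.3925, 0.1844]
ee_rot: [0.003, 0.996, 0.084, 0.005]
contact_force: [1.3, -0.4, 0.2]
width: 0.0429
gripper_force: 52.4
```

Emit:
servo_tool(
  moves=[
    {"dp":[0,0,0],"delta_rot":[0,0,-0.994],"fingers":0},
    {"dp":[0,0,0],"delta_rot":[0,0,-0.994],"fingers":0},
    {"dp":[0,0,0],"delta_rot":[0,0,-0.994],"fingers":0},
    {"dp":[0,0,0],"delta_rot":[0,0,-0.994],"fingers":0},
    {"dp":[0,0,0],"delta_rot":[0,0,-0.994],"fingers":0},
  ],
)

```text
clock: 19.9
position: [0.5874, -0.3904, 0.1775]
ee_rot: [-0.001, 0.945, 0.328, 0.0]
contact_force: [-1.2, 0.3, -1.9]
width: 0.0422
gripper_force: 52.3
```

Emit:
servo_tool(
  moves=[
    {"dp":[0,0,0],"delta_rot":[0,0,-0.994],"fingers":0},
    {"dp":[0,0,0],"delta_rot":[0,0,-0.994],"fingers":0},
    {"dp":[0,0,0],"delta_rot":[0,0,-0.994],"fingers":0},
    {"dp":[0,0,0],"delta_rot":[0,0,-0.994],"fingers":0},
    {"dp":[0,0,0],"delta_rot":[0,0,-0.994],"fingers":0},
  ],
)

```text
clock: 20.4
position: [0.5874, -0.3904, 0.1775]
ee_rot: [-0.001, 0.835, 0.551, 0.001]
contact_force: [0.4, -1.0, -1.7]
width: 0.0431
gripper_force: 52.3
```

Emit:
servo_tool(
  moves=[
    {"dp":[0,0,0],"delta_rot":[0,0,-0.994],"fingers":0},
    {"dp":[0,0,0],"delta_rot":[0,0,-0.994],"fingers":0},
    {"dp":[0,0,0],"delta_rot":[0,0,-0.994],"fingers":0},
    {"dp":[0,0,0],"delta_rot":[0,0,-0.994],"fingers":0},
    {"dp":[0,0,0],"delta_rot":[0,0,-0.994],"fingers":0},
  ],
)

```text
clock: 20.9
position: [0.5874, -0.3905, 0.1775]
ee_rot: [-0.001, 0.674, 0.739, 0.001]
contact_force: [0.9, 0.2, -2.5]
width: 0.0426
gripper_force: 52.3
```

Emit:
servo_tool(
  moves=[
    {"dp":[0,0,0],"delta_rot":[0,0,-0.994],"fingers":0},
    {"dp":[0,0,0],"delta_rot":[0,0,0],"fingers":0},
    {"dp":[0,0,0],"delta_rot":[0,0,0],"fingers":0},
  ],
)

```text
clock: 21.2
position: [0.5876, -0.3906, 0.1782]
ee_rot: [-0.0, 0.639, 0.77, 0.001]
contact_force: [0.2, 0.6, -1.9]
width: 0.043
gripper_force: 52.3
```

```bash
python3 -c "
from plan import *
plan((.5659,-.1292,.18,1.762),(.5659,-.1292,.104,1.762))"
```

```text
t 21.2 P [ 0.5876 -0.3906  0.1782] psi 1.7563 q [-0.69  0.55  1.38  0.    1.21 -0.87] w 0.043 F [ 0.2  0.6 -1.9] 52.3
rot [ 0.012 -0.022 -0.057] then dp [ 1.3039  0.1417 -0.0088]
rot [0. 0. 0.] then dp [0.   0.   0.38]
```

Emit:
servo_tool(
  moves=[
    {"dp":[0.22,0.024,-0.009],"delta_rot":[0,0,-0.057],"fingers":0},
    {"dp":[0.22,0.024,0],"delta_rot":[0,0,0],"fingers":0},
    {"dp":[0.22,0.024,0],"delta_rot":[0,0,0],"fingers":0},
    {"dp":[0.22,0.024,0],"delta_rot":[0,0,0],"fingers":0},
    {"dp":[0.22,0.024,0],"delta_rot":[0,0,0],"fingers":0},
  ],
)

```text
clock: 21.7
position: [0.569, -0.1687, 0.1812]
ee_rot: [0.0, 0.636, 0.771, 0.001]
contact_force: [0.5, -0.0, -1.0]
width: 0.0424
gripper_force: 52.3
```

Emit:
servo_tool(
  moves=[
    {"dp":[0.15,0.016,0],"delta_rot":[0,0,0],"fingers":0},
    {"dp":[0.054,0.006,0],"delta_rot":[0,0,0],"fingers":0},
    {"dp":[0,0,0],"delta_rot":[0,0,0],"fingers":0},
    {"dp":[0,0,0],"delta_rot":[0,0,0],"fingers":0},
    {"dp":[0,0,0],"delta_rot":[0,0,0],"fingers":0},
  ],
)

```text
clock: 22.2
position: [0.5665, -0.1311, 0.1815]
ee_rot: [0.001, 0.636, 0.772, 0.001]
contact_force: [0.2, -0.7, -1.1]
width: 0.0427
gripper_force: 52.3
```

```bash
python3 -c "
from look import *
p,d,c=grab('scene')
for z in (.078,.082,.086):
    q,e=fit(MOD,(.5659,-.131,.19),(-.035,.035,-.02,.02),[(d,c)],z);print(round(z,3),q.round(4),round(e,2))
from plan import *
plan((.5659,-.1292,.18,1.762),(.5659,-.1292,.104,1.762))"
```

```text
0.078 [ 0.5667 -0.1323  0.2069] 7.61
0.082 [ 0.5668 -0.1323  0.2156] 6.3
0.086 [ 0.5672 -0.132   0.2211] 6.04
t 22.25 P [ 0.5665 -0.1311  0.1815] psi 1.7624 q [-0.35  0.38  1.68  0.    1.09 -0.54] w 0.043 F [-0.5 -0.5 -0.9] 52.3
rot [0.028 0.001 0.004] then dp [ 0.0096 -0.001   0.0073]
rot [0. 0. 0.] then dp [0.   0.   0.38]
```

Emit:
servo_tool(
  moves=[
    {"dp":[0.003,-0.003,0.1],"delta_rot":[0,0,0],"fingers":0},
    {"dp":[0,0,0.12],"delta_rot":[0,0,0],"fingers":0},
    {"dp":[0,0,0.08],"delta_rot":[0,0,0],"fingers":0},
    {"dp":[0,0,0.05],"delta_rot":[0,0,0],"fingers":0},
    {"dp":[0,0,0.03],"delta_rot":[0,0,0],"fingers":0},
  ],
)

```text
clock: 22.75
position: [0.5655, -0.1298, 0.1046]
ee_rot: [0.0, 0.636, 0.772, 0.001]
contact_force: [-0.5, 0.4, -0.8]
width: 0.0427
gripper_force: 52.4
```

Emit:
servo_tool(
  moves=[
    {"dp":[0,0,0.01],"delta_rot":[0,0,0],"fingers":0},
    {"dp":[0,0,0],"delta_rot":[0,0,0],"fingers":0},
  ],
)

```text
clock: 22.95
position: [0.566, -0.1294, 0.1041]
ee_rot: [0.001, 0.636, 0.772, 0.001]
contact_force: [0.7, -0.3, -1.0]
width: 0.0429
gripper_force: 52.3
```

Emit:
servo_tool(
  moves=[
    {"dp":[0,0,0],"delta_rot":[0,0,0],"fingers":1},
    {"dp":[0,0,0],"delta_rot":[0,0,0],"fingers":1},
    {"dp":[0,0,0],"delta_rot":[0,0,0],"fingers":1},
    {"dp":[0,0,-0.1],"delta_rot":[0,0,0],"fingers":1},
    {"dp":[0,0,-0.2],"delta_rot":[0,0,0],"fingers":1},
  ],
)

```text
clock: 23.45
position: [0.5636, -0.1283, 0.1615]
ee_rot: [-0.003, 0.636, 0.772, -0.0]
contact_force: [1.5, -0.0, -0.3]
width: 0.0851
gripper_force: 0.0
```

Emit:
servo_tool(
  moves=[
    {"dp":[0,0,-0.09],"delta_rot":[0,0,0],"fingers":1},
    {"dp":[0.2,0,0],"delta_rot":[0,0,0],"fingers":1},
    {"dp":[0.2,0,0],"delta_rot":[0,0,0],"fingers":1},
    {"dp":[0,0,0],"delta_rot":[0,0,0],"fingers":1},
    {"dp":[0,0,0],"delta_rot":[0,0,0],"fingers":1},
  ],
)

```text
clock: 23.95
position: [0.55, -0.0498, 0.182]
ee_rot: [0.001, 0.635, 0.773, 0.001]
contact_force: [-0.1, 0.8, -0.5]
width: 0.0855
gripper_force: 0.0
```

```bash
python3 -c "
from look import *
tr,cs=look('3',[(.659,.068,-1.35),(.67,-.067,-1.41)],filled=[0,1,2])
both('pk1',MOD,(.5745,-.172,.19),(-.03,.03,-.015,.015),cs,.006)
both('pk2',MOD,(.566,-.132,.19),(-.03,.03,-.015,.015),cs,.006)
from plan import *
plan((.669,-.066,.18,.163),(.669,-.066,.0965,.163))"
```

```text
tray top [ 567.5 -130.1] yaw 1.762 err 3.14
tray scene [ 566.1 -131.6] yaw 1.763 err 2.41
tray both [ 567.3 -130.4] yaw 1.763 err 2.93
mod top [660.2  68.8] yaw -1.347 err 2.57
mod scene [659.1  68.1] yaw -1.356 err 2.02
mod both [659.7  68.4] yaw -1.357 err 2.38
mod top [670.4 -67.1] yaw -1.379 err 2.62
mod scene [669.7 -67.9] yaw -1.407 err 1.75
mod both [670.2 -67.3] yaw -1.4 err 2.23
pk1 top [ 575.7 -171. ] yaw 0.206 err 2.5
pk1 scene [ 574.1 -172.2] yaw 0.166 err 1.96
pk1 both [ 575.6 -172.6] yaw 0.174 err 2.57
pk2 top [ 567.6 -129.3] yaw 0.179 err 2.14
pk2 scene [ 567.2 -132.9] yaw 0.227 err 1.97
pk2 both [ 568.3 -132.9] yaw 0.179 err 2.25
t 24.05 P [ 0.5505 -0.051   0.1818] psi 1.7643 q [-0.22  0.34  1.74  0.    1.06 -0.41] w 0.0853 F [-0.2 -0.4  0.9] 0.0
rot [ 0.028 -0.024 16.013] then dp [0.5726 0.1699 0.0089]
rot [0. 0. 0.] then dp [0.     0.     0.4175]
```

Emit:
servo_tool(
  moves=[
    {"dp":[0,0,0],"delta_rot":[0,0,0.997],"fingers":1},
    {"dp":[0,0,0],"delta_rot":[0,0,0.997],"fingers":1},
    {"dp":[0,0,0],"delta_rot":[0,0,0.997],"fingers":1},
    {"dp":[0,0,0],"delta_rot":[0,0,0.997],"fingers":1},
    {"dp":[0,0,0],"delta_rot":[0,0,0.997],"fingers":1},
  ],
)

```text
clock: 24.55
position: [0.5505, -0.0519, 0.1815]
ee_rot: [0.001, 0.808, 0.589, 0.001]
contact_force: [-0.6, -0.2, -0.6]
width: 0.0854
gripper_force: 0.0
```

Emit:
servo_tool(
  moves=[
    {"dp":[0,0,0],"delta_rot":[0,0,0.997],"fingers":1},
    {"dp":[0,0,0],"delta_rot":[0,0,0.997],"fingers":1},
    {"dp":[0,0,0],"delta_rot":[0,0,0.997],"fingers":1},
    {"dp":[0,0,0],"delta_rot":[0,0,0.997],"fingers":1},
    {"dp":[0,0,0],"delta_rot":[0,0,0.997],"fingers":1},
  ],
)

```text
clock: 25.05
position: [0.5505, -0.0519, 0.1814]
ee_rot: [0.0, 0.928, 0.372, 0.001]
contact_force: [0.2, 0.6, 0.0]
width: 0.0853
gripper_force: 0.0
```

Emit:
servo_tool(
  moves=[
    {"dp":[0,0,0],"delta_rot":[0,0,0.997],"fingers":1},
    {"dp":[0,0,0],"delta_rot":[0,0,0.997],"fingers":1},
    {"dp":[0,0,0],"delta_rot":[0,0,0.997],"fingers":1},
    {"dp":[0,0,0],"delta_rot":[0,0,0.997],"fingers":1},
    {"dp":[0,0,0],"delta_rot":[0,0,0.997],"fingers":1},
  ],
)

```text
clock: 25.55
position: [0.5505, -0.0519, 0.1814]
ee_rot: [-0.0, 0.991, 0.131, 0.001]
contact_force: [0.7, 0.3, 0.6]
width: 0.0851
gripper_force: 0.0
```

Emit:
servo_tool(
  moves=[
    {"dp":[0,0,0],"delta_rot":[0,0,0.997],"fingers":1},
    {"dp":[0.2,0.06,0],"delta_rot":[0,0,0],"fingers":1},
    {"dp":[0.2,0.06,0],"delta_rot":[0,0,0],"fingers":1},
    {"dp":[0.13,0.04,0.009],"delta_rot":[0,0,0],"fingers":1},
    {"dp":[0.043,0.01,0],"delta_rot":[0,0,0],"fingers":1},
  ],
)

```text
clock: 26.05
position: [0.6718, -0.0668, 0.1793]
ee_rot: [0.0, 0.997, 0.084, 0.002]
contact_force: [-0.3, 0.2, 0.2]
width: 0.085
gripper_force: 0.0
```

Emit:
servo_tool(
  moves=[
    {"dp":[0,0,0],"delta_rot":[0,0,0],"fingers":1},
    {"dp":[0,0,0],"delta_rot":[0,0,0],"fingers":1},
    {"dp":[0,0,0],"delta_rot":[0,0,0],"fingers":1},
  ],
)

```text
clock: 26.35
position: [0.6672, -0.0648, 0.1801]
ee_rot: [-0.001, 0.996, 0.084, 0.0]
contact_force: [-0.1, 0.7, -0.3]
width: 0.0856
gripper_force: 0.0
```

```bash
python3 -c "
from plan import *
plan((.6692,-.0662,.18,.168),(.6692,-.0662,.0965,.168))"
```

```text
t 26.35 P [ 0.6672 -0.0648  0.1801] psi 0.1687 q [-0.2   0.5   1.47  0.    1.18  1.2 ] w 0.0856 F [-0.1  0.7 -0.3] 0.0
rot [-0.011 -0.01   0.007] then dp [0.0084 0.0087 0.0004]
rot [0. 0. 0.] then dp [0.     0.     0.4175]
```

Emit:
servo_tool(
  moves=[
    {"dp":[0.008,0.009,0.1],"delta_rot":[0,0,0],"fingers":1},
    {"dp":[0,0,0.15],"delta_rot":[0,0,0],"fingers":1},
    {"dp":[0,0,0.12],"delta_rot":[0,0,0],"fingers":1},
    {"dp":[0,0,0.047],"delta_rot":[0,0,0],"fingers":1},
    {"dp":[0,0,0],"delta_rot":[0,0,0],"fingers":1},
  ],
)

```text
clock: 26.85
position: [0.6693, -0.0659, 0.0956]
ee_rot: [-0.001, 0.996, 0.084, -0.0]
contact_force: [0.2, 0.3, 0.7]
width: 0.0854
gripper_force: 0.0
```

Emit:
servo_tool(
  moves=[
    {"dp":[0,0,0],"delta_rot":[0,0,0],"fingers":1},
    {"dp":[0,0,0],"delta_rot":[0,0,0],"fingers":0},
    {"dp":[0,0,0],"delta_rot":[0,0,0],"fingers":0},
    {"dp":[0,0,0],"delta_rot":[0,0,0],"fingers":0},
    {"dp":[0,0,0],"delta_rot":[0,0,0],"fingers":0},
  ],
)

```text
clock: 27.35
position: [0.6716, -0.0663, 0.098]
ee_rot: [-0.0, 0.996, 0.084, 0.002]
contact_force: [0.2, -0.2, 5.3]
width: 0.0425
gripper_force: 52.6
```

Emit:
servo_tool(
  moves=[
    {"dp":[0,0,0],"delta_rot":[0,0,0],"fingers":0},
    {"dp":[0,0,-0.1],"delta_rot":[0,0,0],"fingers":0},
    {"dp":[0,0,-0.15],"delta_rot":[0,0,0],"fingers":0},
    {"dp":[0,0,-0.165],"delta_rot":[0,0,0],"fingers":0},
    {"dp":[0,0,0],"delta_rot":[0,0,0],"fingers":0},
  ],
)

```text
clock: 27.85
position: [0.673, -0.0667, 0.1845]
ee_rot: [0.001, 0.996, 0.084, 0.006]
contact_force: [-0.3, -0.7, -1.3]
width: 0.0427
gripper_force: 51.9
```

Emit:
servo_tool(
  moves=[
    {"dp":[0,0,0],"delta_rot":[0,0,-0.996],"fingers":0},
    {"dp":[0,0,0],"delta_rot":[0,0,-0.996],"fingers":0},
    {"dp":[0,0,0],"delta_rot":[0,0,-0.996],"fingers":0},
    {"dp":[0,0,0],"delta_rot":[0,0,-0.996],"fingers":0},
    {"dp":[0,0,0],"delta_rot":[0,0,-0.996],"fingers":0},
  ],
)

```text
clock: 28.35
position: [0.6698, -0.0661, 0.1782]
ee_rot: [-0.001, 0.944, 0.329, 0.0]
contact_force: [0.1, 0.6, -0.8]
width: 0.0427
gripper_force: 51.9
```

Emit:
servo_tool(
  moves=[
    {"dp":[0,0,0],"delta_rot":[0,0,-0.996],"fingers":0},
    {"dp":[0,0,0],"delta_rot":[0,0,-0.996],"fingers":0},
    {"dp":[0,0,0],"delta_rot":[0,0,-0.996],"fingers":0},
    {"dp":[0,0,0],"delta_rot":[0,0,-0.996],"fingers":0},
    {"dp":[0,0,0],"delta_rot":[0,0,-0.996],"fingers":0},
  ],
)

```text
clock: 28.85
position: [0.6699, -0.0661, 0.1782]
ee_rot: [-0.001, 0.834, 0.552, 0.0]
contact_force: [0.5, 0.7, -1.2]
width: 0.0429
gripper_force: 51.9
```

Emit:
servo_tool(
  moves=[
    {"dp":[0,0,0],"delta_rot":[0,0,-0.996],"fingers":0},
    {"dp":[0,0,0],"delta_rot":[0,0,-0.996],"fingers":0},
    {"dp":[0,0,0],"delta_rot":[0,0,-0.996],"fingers":0},
    {"dp":[0,0,0],"delta_rot":[0,0,-0.996],"fingers":0},
    {"dp":[0,0,0],"delta_rot":[0,0,-0.996],"fingers":0},
  ],
)

```text
clock: 29.35
position: [0.6698, -0.0661, 0.1782]
ee_rot: [-0.001, 0.672, 0.74, 0.001]
contact_force: [0.4, 0.1, -1.5]
width: 0.0428
gripper_force: 51.9
```

Emit:
servo_tool(
  moves=[
    {"dp":[0,0,0],"delta_rot":[0,0,-0.996],"fingers":0},
    {"dp":[0,0,0],"delta_rot":[0,0,0],"fingers":0},
    {"dp":[0,0,0],"delta_rot":[0,0,0],"fingers":0},
    {"dp":[0,0,0],"delta_rot":[0,0,0],"fingers":0},
  ],
)

```text
clock: 29.75
position: [0.6704, -0.0662, 0.1791]
ee_rot: [0.0, 0.637, 0.771, 0.001]
contact_force: [0.0, 0.4, -0.9]
width: 0.0427
gripper_force: 51.9
```

```bash
python3 -c "
from plan import *
plan((.5584,-.0901,.18,1.762),(.5584,-.0901,.104,1.762))"
```

```text
t 29.75 P [ 0.6704 -0.0662  0.1791] psi 1.7612 q [-0.2   0.5   1.46  0.    1.18 -0.39] w 0.0427 F [ 0.   0.4 -0.9] 51.9
rot [ 0.017 -0.009 -0.008] then dp [-0.0109 -0.5723 -0.0043]
rot [0. 0. 0.] then dp [0.   0.   0.38]
```

Emit:
servo_tool(
  moves=[
    {"dp":[-0.005,-0.22,-0.004],"delta_rot":[0,0,0],"fingers":0},
    {"dp":[-0.006,-0.22,0],"delta_rot":[0,0,0],"fingers":0},
    {"dp":[0,-0.1,0],"delta_rot":[0,0,0],"fingers":0},
    {"dp":[0,-0.032,0],"delta_rot":[0,0,0],"fingers":0},
    {"dp":[0,0,0],"delta_rot":[0,0,0],"fingers":0},
  ],
)

```text
clock: 30.25
position: [0.5587, -0.0904, 0.1806]
ee_rot: [0.001, 0.637, 0.771, 0.002]
contact_force: [0.7, 0.2, -1.2]
width: 0.0425
gripper_force: 52.0
```

Emit:
servo_tool(
  moves=[
    {"dp":[0,0,0],"delta_rot":[0,0,0],"fingers":0},
    {"dp":[0,0,0],"delta_rot":[0,0,0],"fingers":0},
    {"dp":[0,0,0],"delta_rot":[0,0,0],"fingers":0},
  ],
)

```text
clock: 30.55
position: [0.5598, -0.0901, 0.18]
ee_rot: [0.001, 0.636, 0.772, 0.001]
contact_force: [-0.3, 0.2, -0.8]
width: 0.0431
gripper_force: 52.0
```

```bash
python3 -c "
from look import *
p,d,c=grab('scene')
for z in (.080,.083,.086):
    q,e=fit(MOD,(.559,-.092,.19),(-.035,.035,-.02,.02),[(d,c)],z);print(round(z,3),q.round(4),round(e,2))
print('pocket in scene',.5661+.04*np.cos(1.762),-.1316+.04*np.sin(1.762))
from plan import *
plan((.5584,-.0901,.18,1.762),(.5584,-.0901,.104,1.762))"
```

```text
0.08 [ 0.56   -0.093   0.1758] 6.36
0.083 [ 0.5602 -0.0929  0.1909] 5.84
0.086 [ 0.5604 -0.0929  0.1758] 6.53
pocket in scene 0.5584983691974374 -0.0923289520238951
t 30.6 P [ 0.5596 -0.0901  0.18  ] psi 1.763 q [-0.28  0.36  1.71  0.    1.07 -0.48] w 0.0425 F [-1.  -0.4 -1.3] 52.0
rot [ 0.028 -0.005  0.01 ] then dp [ 0.001  -0.0058 -0.0002]
rot [0. 0. 0.] then dp [0.   0.   0.38]
```

Emit:
servo_tool(
  moves=[
    {"dp":[0.003,-0.006,0.1],"delta_rot":[0,0,0],"fingers":0},
    {"dp":[0,0,0.12],"delta_rot":[0,0,0],"fingers":0},
    {"dp":[0,0,0.08],"delta_rot":[0,0,0],"fingers":0},
    {"dp":[0,0,0.05],"delta_rot":[0,0,0],"fingers":0},
    {"dp":[0,0,0.03],"delta_rot":[0,0,0],"fingers":0},
  ],
)

```text
clock: 31.1
position: [0.5577, -0.0897, 0.1038]
ee_rot: [0.0, 0.636, 0.772, 0.001]
contact_force: [-12.5, 3.1, 43.8]
width: 0.0427
gripper_force: 56.8
```

Emit:
servo_tool(
  moves=[
    {"dp":[0,0,0.003],"delta_rot":[0,0,0],"fingers":0},
    {"dp":[0,0,0],"delta_rot":[0,0,0],"fingers":0},
  ],
)

```text
clock: 31.3
position: [0.5581, -0.0898, 0.1041]
ee_rot: [0.001, 0.636, 0.772, 0.001]
contact_force: [-0.2, -0.3, 0.2]
width: 0.0425
gripper_force: 52.0
```

Emit:
servo_tool(
  moves=[
    {"dp":[0,0,0],"delta_rot":[0,0,0],"fingers":1},
    {"dp":[0,0,0],"delta_rot":[0,0,0],"fingers":1},
    {"dp":[0,0,0],"delta_rot":[0,0,0],"fingers":1},
    {"dp":[0,0,-0.1],"delta_rot":[0,0,0],"fingers":1},
    {"dp":[0,0,-0.2],"delta_rot":[0,0,0],"fingers":1},
  ],
)

```text
clock: 31.8
position: [0.5555, -0.0893, 0.1614]
ee_rot: [-0.003, 0.636, 0.772, -0.0]
contact_force: [-0.2, -0.2, -0.4]
width: 0.0854
gripper_force: 0.0
```

Emit:
servo_tool(
  moves=[
    {"dp":[0,0,-0.08],"delta_rot":[0,0,0],"fingers":1},
    {"dp":[0,-0.2,0],"delta_rot":[0,0,0],"fingers":1},
    {"dp":[0,-0.2,0],"delta_rot":[0,0,0],"fingers":1},
    {"dp":[0,-0.1,0],"delta_rot":[0,0,0],"fingers":1},
    {"dp":[0,0,0],"delta_rot":[0,0,0],"fingers":1},
  ],
)

```text
clock: 32.3
position: [0.4562, -0.1087, 0.1793]
ee_rot: [-0.0, 0.637, 0.771, 0.001]
contact_force: [0.2, 0.1, -0.2]
width: 0.0853
gripper_force: 0.0
```

Emit:
servo_tool(
  moves=[
    {"dp":[0,0,0],"delta_rot":[0,0,0],"fingers":1},
    {"dp":[0,0,0],"delta_rot":[0,0,0],"fingers":1},
  ],
)

```text
clock: 32.5
position: [0.4608, -0.1092, 0.1797]
ee_rot: [0.002, 0.636, 0.772, 0.002]
contact_force: [0.1, 0.4, -0.0]
width: 0.0861
gripper_force: 0.0
```

```bash
python3 -c "
from look import *
tr,cs=look('4',[(.659,.068,-1.35)],filled=[0,1,2,3])
both('pk3',MOD,(.559,-.092,.19),(-.03,.03,-.015,.015),cs,.006)
from plan import *
plan((.6588,.07,.18,.214),(.6588,.07,.0965,.214))"
```

```text
tray top [ 567.4 -130.4] yaw 1.762 err 3.07
tray scene [ 566.1 -131.6] yaw 1.763 err 2.36
tray both [ 567.3 -130.5] yaw 1.762 err 2.87
mod top [660.   68.8] yaw -1.342 err 2.68
mod scene [659.2  68.2] yaw -1.357 err 2.0
mod both [659.6  68.4] yaw -1.357 err 2.41
pk3 top [559.3 -91. ] yaw 0.172 err 2.68
pk3 scene [558.9 -93.4] yaw 0.166 err 1.78
pk3 both [559.7 -92.5] yaw 0.19 err 2.38
t 32.6 P [ 0.4605 -0.109   0.1794] psi 1.7631 q [-0.38  0.23  1.91  0.    1.   -0.57] w 0.0858 F [-1.   0.4 -0.2] 0.0
rot [ 0.027 -0.028 15.491] then dp [ 1.1587 -0.6641 -0.0032]
rot [0. 0. 0.] then dp [0.     0.     0.4175]
```

Emit:
servo_tool(
  moves=[
    {"dp":[0,0,0],"delta_rot":[0,0,0.968],"fingers":1},
    {"dp":[0,0,0],"delta_rot":[0,0,0.968],"fingers":1},
    {"dp":[0,0,0],"delta_rot":[0,0,0.968],"fingers":1},
    {"dp":[0,0,0],"delta_rot":[0,0,0.968],"fingers":1},
    {"dp":[0,0,0],"delta_rot":[0,0,0.968],"fingers":1},
  ],
)

```text
clock: 33.1
position: [0.4602, -0.1088, 0.1791]
ee_rot: [0.0, 0.804, 0.595, 0.001]
contact_force: [0.1, -0.2, -0.9]
width: 0.0852
gripper_force: 0.0
```

Emit:
servo_tool(
  moves=[
    {"dp":[0,0,0],"delta_rot":[0,0,0.968],"fingers":1},
    {"dp":[0,0,0],"delta_rot":[0,0,0.968],"fingers":1},
    {"dp":[0,0,0],"delta_rot":[0,0,0.968],"fingers":1},
    {"dp":[0,0,0],"delta_rot":[0,0,0.968],"fingers":1},
    {"dp":[0,0,0],"delta_rot":[0,0,0.968],"fingers":1},
  ],
)

```text
clock: 33.6
position: [0.4602, -0.1088, 0.1791]
ee_rot: [-0.0, 0.923, 0.385, 0.001]
contact_force: [-0.4, -0.1, -0.0]
width: 0.0853
gripper_force: 0.0
```

Emit:
servo_tool(
  moves=[
    {"dp":[0,0,0],"delta_rot":[0,0,0.968],"fingers":1},
    {"dp":[0,0,0],"delta_rot":[0,0,0.968],"fingers":1},
    {"dp":[0,0,0],"delta_rot":[0,0,0.968],"fingers":1},
    {"dp":[0,0,0],"delta_rot":[0,0,0.968],"fingers":1},
    {"dp":[0,0,0],"delta_rot":[0,0,0.968],"fingers":1},
  ],
)

```text
clock: 34.1
position: [0.4602, -0.1089, 0.1791]
ee_rot: [-0.0, 0.988, 0.153, 0.001]
contact_force: [-0.2, -0.4, 1.4]
width: 0.0853
gripper_force: 0.0
```

Emit:
servo_tool(
  moves=[
    {"dp":[0,0,0],"delta_rot":[0,0,0.968],"fingers":1},
    {"dp":[0.2,-0.115,0],"delta_rot":[0,0,0],"fingers":1},
    {"dp":[0.2,-0.115,0],"delta_rot":[0,0,0],"fingers":1},
    {"dp":[0.2,-0.115,0],"delta_rot":[0,0,0],"fingers":1},
    {"dp":[0.2,-0.115,0],"delta_rot":[0,0,0],"fingers":1},
  ],
)

```text
clock: 34.6
position: [0.5981, 0.0166, 0.1795]
ee_rot: [-0.0, 0.994, 0.107, 0.001]
contact_force: [0.1, -0.8, 0.2]
width: 0.0855
gripper_force: 0.0
```

Emit:
servo_tool(
  moves=[
    {"dp":[0.2,-0.115,0],"delta_rot":[0,0,0],"fingers":1},
    {"dp":[0.12,-0.068,0],"delta_rot":[0,0,0],"fingers":1},
    {"dp":[0.039,-0.021,0],"delta_rot":[0,0,0],"fingers":1},
    {"dp":[0,0,0],"delta_rot":[0,0,0],"fingers":1},
    {"dp":[0,0,0],"delta_rot":[0,0,0],"fingers":1},
  ],
)

```text
clock: 35.1
position: [0.6567, 0.0695, 0.1794]
ee_rot: [-0.0, 0.994, 0.107, 0.0]
contact_force: [0.4, -0.9, 0.0]
width: 0.0856
gripper_force: 0.0
```

Emit:
servo_tool(
  moves=[
    {"dp":[0,0,0],"delta_rot":[0,0,0],"fingers":1},
    {"dp":[0,0,0],"delta_rot":[0,0,0],"fingers":1},
  ],
)

```text
clock: 35.3
position: [0.6568, 0.069, 0.1803]
ee_rot: [-0.0, 0.994, 0.106, 0.001]
contact_force: [-0.4, 0.3, 0.5]
width: 0.0852
gripper_force: 0.0
```

```bash
python3 -c "
from plan import *
plan((.6588,.07,.18,.214),(.6588,.07,.0965,.214))"
```

```text
t 35.3 P [0.6568 0.069  0.1803] psi 0.2125 q [-0.    0.48  1.49  0.    1.16  1.36] w 0.0852 F [-0.4  0.3  0.5] 0.0
rot [-0.004 -0.022 -0.015] then dp [ 0.0108 -0.0029  0.0013]
rot [0. 0. 0.] then dp [0.     0.     0.4175]
```

Emit:
servo_tool(
  moves=[
    {"dp":[0.01,-0.003,0.1],"delta_rot":[0,0,0],"fingers":1},
    {"dp":[0,0,0.15],"delta_rot":[0,0,0],"fingers":1},
    {"dp":[0,0,0.12],"delta_rot":[0,0,0],"fingers":1},
    {"dp":[0,0,0.048],"delta_rot":[0,0,0],"fingers":1},
    {"dp":[0,0,0],"delta_rot":[0,0,0],"fingers":1},
  ],
)

```text
clock: 35.8
position: [0.6585, 0.0706, 0.0952]
ee_rot: [-0.001, 0.994, 0.106, -0.0]
contact_force: [-0.3, -0.6, 1.4]
width: 0.0854
gripper_force: 0.0
```

Emit:
servo_tool(
  moves=[
    {"dp":[0,0,0],"delta_rot":[0,0,0],"fingers":1},
    {"dp":[0,0,0],"delta_rot":[0,0,0],"fingers":0},
    {"dp":[0,0,0],"delta_rot":[0,0,0],"fingers":0},
    {"dp":[0,0,0],"delta_rot":[0,0,0],"fingers":0},
    {"dp":[0,0,0],"delta_rot":[0,0,0],"fingers":0},
  ],
)

```text
clock: 36.3
position: [0.6605, 0.0711, 0.0978]
ee_rot: [-0.0, 0.994, 0.107, 0.003]
contact_force: [-0.1, -0.3, 3.6]
width: 0.0423
gripper_force: 52.5
```

Emit:
servo_tool(
  moves=[
    {"dp":[0,0,0],"delta_rot":[0,0,0],"fingers":0},
    {"dp":[0,0,-0.1],"delta_rot":[0,0,0],"fingers":0},
    {"dp":[0,0,-0.15],"delta_rot":[0,0,0],"fingers":0},
    {"dp":[0,0,-0.165],"delta_rot":[0,0,0],"fingers":0},
    {"dp":[0,0,0],"delta_rot":[0,0,0],"fingers":0},
  ],
)

```text
clock: 36.8
position: [0.6619, 0.0712, 0.1841]
ee_rot: [0.0, 0.994, 0.107, 0.006]
contact_force: [0.9, 0.0, -0.5]
width: 0.0427
gripper_force: 51.9
```

Emit:
servo_tool(
  moves=[
    {"dp":[0,0,0],"delta_rot":[0,0,-0.968],"fingers":0},
    {"dp":[0,0,0],"delta_rot":[0,0,-0.968],"fingers":0},
    {"dp":[0,0,0],"delta_rot":[0,0,-0.968],"fingers":0},
    {"dp":[0,0,0],"delta_rot":[0,0,-0.968],"fingers":0},
    {"dp":[0,0,0],"delta_rot":[0,0,-0.968],"fingers":0},
  ],
)

```text
clock: 37.3
position: [0.6585, 0.0711, 0.1775]
ee_rot: [-0.001, 0.939, 0.344, -0.0]
contact_force: [0.7, -0.3, -1.6]
width: 0.0429
gripper_force: 51.8
```

Emit:
servo_tool(
  moves=[
    {"dp":[0,0,0],"delta_rot":[0,0,-0.968],"fingers":0},
    {"dp":[0,0,0],"delta_rot":[0,0,-0.968],"fingers":0},
    {"dp":[0,0,0],"delta_rot":[0,0,-0.968],"fingers":0},
    {"dp":[0,0,0],"delta_rot":[0,0,-0.968],"fingers":0},
    {"dp":[0,0,0],"delta_rot":[0,0,-0.968],"fingers":0},
  ],
)

```text
clock: 37.8
position: [0.6585, 0.0711, 0.1775]
ee_rot: [-0.001, 0.829, 0.559, 0.0]
contact_force: [0.2, 0.3, -2.0]
width: 0.0425
gripper_force: 51.8
```

Emit:
servo_tool(
  moves=[
    {"dp":[0,0,0],"delta_rot":[0,0,-0.968],"fingers":0},
    {"dp":[0,0,0],"delta_rot":[0,0,-0.968],"fingers":0},
    {"dp":[0,0,0],"delta_rot":[0,0,-0.968],"fingers":0},
    {"dp":[0,0,0],"delta_rot":[0,0,-0.968],"fingers":0},
    {"dp":[0,0,0],"delta_rot":[0,0,-0.968],"fingers":0},
  ],
)

```text
clock: 38.3
position: [0.6585, 0.0711, 0.1775]
ee_rot: [-0.001, 0.671, 0.741, 0.0]
contact_force: [-0.7, -0.5, -1.6]
width: 0.0426
gripper_force: 51.8
```

Emit:
servo_tool(
  moves=[
    {"dp":[0,0,0],"delta_rot":[0,0,-0.968],"fingers":0},
    {"dp":[0,0,0],"delta_rot":[0,0,0],"fingers":0},
    {"dp":[0,0,0],"delta_rot":[0,0,0],"fingers":0},
    {"dp":[0,0,0],"delta_rot":[0,0,0],"fingers":0},
  ],
)

```text
clock: 38.7
position: [0.6591, 0.0711, 0.1787]
ee_rot: [0.0, 0.637, 0.771, 0.001]
contact_force: [0.6, -0.1, -2.1]
width: 0.0428
gripper_force: 51.8
```

```bash
python3 -c "
from plan import *
plan((.5508,-.0509,.18,1.762),(.5508,-.0509,.104,1.762))"
```

```text
t 38.7 P [0.6591 0.0711 0.1787] psi 1.7613 q [ 0.    0.49  1.49  0.    1.16 -0.19] w 0.0428 F [ 0.6 -0.1 -2.1] 51.8
rot [ 0.015 -0.008 -0.007] then dp [-0.4958 -0.6477 -0.0064]
rot [0. 0. 0.] then dp [0.   0.   0.38]
```

Emit:
servo_tool(
  moves=[
    {"dp":[-0.14,-0.19,-0.006],"delta_rot":[0,0,0],"fingers":0},
    {"dp":[-0.14,-0.19,0],"delta_rot":[0,0,0],"fingers":0},
    {"dp":[-0.14,-0.18,0],"delta_rot":[0,0,0],"fingers":0},
    {"dp":[-0.076,-0.088,0],"delta_rot":[0,0,0],"fingers":0},
    {"dp":[0,0,0],"delta_rot":[0,0,0],"fingers":0},
  ],
)

```text
clock: 39.2
position: [0.5487, -0.0531, 0.1802]
ee_rot: [0.0, 0.638, 0.77, 0.0]
contact_force: [-0.1, 0.3, -1.9]
width: 0.0426
gripper_force: 51.9
```

Emit:
servo_tool(
  moves=[
    {"dp":[0,0,0],"delta_rot":[0,0,0],"fingers":0},
    {"dp":[0,0,0],"delta_rot":[0,0,0],"fingers":0},
    {"dp":[0,0,0],"delta_rot":[0,0,0],"fingers":0},
  ],
)

```text
clock: 39.5
position: [0.552, -0.0503, 0.1802]
ee_rot: [0.001, 0.636, 0.772, 0.001]
contact_force: [-0.0, 0.4, -1.4]
width: 0.0428
gripper_force: 51.9
```

```bash
python3 -c "
from look import *
p,d,c=grab('scene')
for z in (.080,.083,.086):
    q,e=fit(MOD,(.551,-.052,.19),(-.035,.035,-.02,.02),[(d,c)],z);print(round(z,3),q.round(4),round(e,2))
print('pocket in scene',.5661+.08*np.cos(1.762),-.1316+.08*np.sin(1.762))
from plan import *
plan((.5508,-.0509,.18,1.762),(.5508,-.0509,.104,1.762))"
```

```text
0.08 [ 0.5523 -0.0528  0.1933] 6.75
0.083 [ 0.5522 -0.0528  0.1902] 6.12
0.086 [ 0.5521 -0.0524  0.1836] 6.5
pocket in scene 0.550896738394875 -0.053057904047790205
t 39.55 P [ 0.5518 -0.0502  0.1801] psi 1.7637 q [-0.22  0.34  1.74  0.    1.06 -0.41] w 0.0428 F [ 0.7 -0.1 -1.8] 51.9
rot [ 0.029 -0.007  0.017] then dp [-0.0022 -0.0057  0.0005]
rot [0. 0. 0.] then dp [0.   0.   0.38]
```

Emit:
servo_tool(
  moves=[
    {"dp":[0,-0.005,0.1],"delta_rot":[0,0,0],"fingers":0},
    {"dp":[0,0,0.12],"delta_rot":[0,0,0],"fingers":0},
    {"dp":[0,0,0.06],"delta_rot":[0,0,0],"fingers":0},
    {"dp":[0,0,0.03],"delta_rot":[0,0,0],"fingers":0},
    {"dp":[0,0,0.03],"delta_rot":[0,0,0],"fingers":0},
  ],
)

```text
clock: 40.05
position: [0.5508, -0.051, 0.112]
ee_rot: [0.001, 0.636, 0.772, 0.001]
contact_force: [0.4, -0.5, -1.9]
width: 0.0428
gripper_force: 51.9
```

Emit:
servo_tool(
  moves=[
    {"dp":[0,0,0.02],"delta_rot":[0,0,0],"fingers":0},
    {"dp":[0,0,0.02],"delta_rot":[0,0,0],"fingers":0},
    {"dp":[0,0,0],"delta_rot":[0,0,0],"fingers":0},
  ],
)

```text
clock: 40.35
position: [0.5503, -0.0512, 0.1041]
ee_rot: [0.001, 0.636, 0.772, 0.001]
contact_force: [-0.8, -0.4, -2.1]
width: 0.0428
gripper_force: 51.9
```

Emit:
servo_tool(
  moves=[
    {"dp":[0,0,0],"delta_rot":[0,0,0],"fingers":1},
    {"dp":[0,0,0],"delta_rot":[0,0,0],"fingers":1},
    {"dp":[0,0,0],"delta_rot":[0,0,0],"fingers":1},
    {"dp":[0,0,-0.1],"delta_rot":[0,0,0],"fingers":1},
    {"dp":[0,0,-0.2],"delta_rot":[0,0,0],"fingers":1},
  ],
)

```text
clock: 40.85
position: [0.5482, -0.0508, 0.1623]
ee_rot: [-0.003, 0.636, 0.772, -0.0]
contact_force: [1.0, 0.1, -0.2]
width: 0.0855
gripper_force: 0.0
```

Emit:
servo_tool(
  moves=[
    {"dp":[0,0,-0.08],"delta_rot":[0,0,0],"fingers":1},
    {"dp":[0,-0.2,0],"delta_rot":[0,0,0],"fingers":1},
    {"dp":[0,-0.2,0],"delta_rot":[0,0,0],"fingers":1},
    {"dp":[0,-0.1,0],"delta_rot":[0,0,0],"fingers":1},
    {"dp":[0,0,0],"delta_rot":[0,0,0],"fingers":1},
  ],
)

```text
clock: 41.35
position: [0.4489, -0.0701, 0.1801]
ee_rot: [-0.0, 0.637, 0.771, 0.001]
contact_force: [-0.4, -0.4, -0.1]
width: 0.0851
gripper_force: 0.0
```

Emit:
servo_tool(
  moves=[
    {"dp":[0,0,0],"delta_rot":[0,0,0],"fingers":1},
    {"dp":[0,0,0],"delta_rot":[0,0,0],"fingers":1},
  ],
)

```text
clock: 41.55
position: [0.4536, -0.0705, 0.1804]
ee_rot: [0.002, 0.636, 0.772, 0.002]
contact_force: [0.5, -0.2, -0.7]
width: 0.0855
gripper_force: 0.0
```

```bash
python3 -c "
from look import *
tr,cs=look('5',[],filled=[0,1,2,3,4])
c=np.load('scene5.npz')['p'];save('pics/s5.png',c[110:290,120:330],3)
both('pk4',MOD,(.551,-.0525,.19),(-.03,.03,-.015,.015),cs,.006)
both('rack',RACK,(.5385,.075,1.717),(-.01,.27,-.08,.08),cs)
for n,k in(('plate',0),('bridge',1)): pass
from plan import *
plan((.5932,-.270,.18,.191),(.5932,-.270,.1,.191))"
```

```text
tray top [ 567.4 -130.5] yaw 1.762 err 3.13
tray scene [ 566.  -131.6] yaw 1.762 err 2.48
tray both [ 567.  -130.7] yaw 1.765 err 2.98
pk4 top [552.  -55.1] yaw 0.293 err 3.17
pk4 scene [551.  -54.3] yaw 0.176 err 1.76
pk4 both [551.9 -54.1] yaw 0.204 err 2.39
rack top [539.1  75.5] yaw 1.718 err 3.37
rack scene [537.8  74.4] yaw 1.719 err 3.31
rack both [537.6  74.9] yaw 1.713 err 3.45
t 41.65 P [ 0.4533 -0.0704  0.1801] psi 1.763 q [-0.31  0.21  1.94  0.    0.99 -0.5 ] w 0.0855 F [ 0.8 -0.9 -0.1] 0.0
rot [ 0.027 -0.03  15.72 ] then dp [4.9720e-01 1.1128e+00 3.0000e-04]
rot [0. 0. 0.] then dp [0.  0.  0.4]
```

View pics/s5.png

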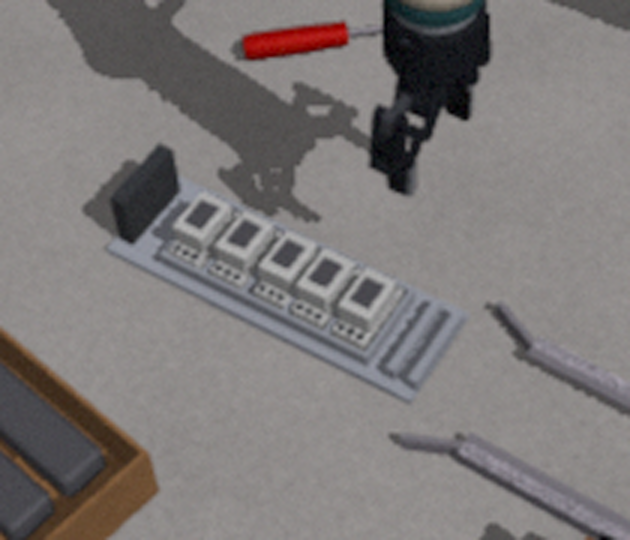

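Emit:
servo_tool(
  moves=[
    {"dp":[0,0,0],"delta_rot":[0,0,0.98],"fingers":0.45},
    {"dp":[0,0,0],"delta_rot":[0,0,0.98],"fingers":0.45},
    {"dp":[0,0,0],"delta_rot":[0,0,0.98],"fingers":0.45},
    {"dp":[0,0,0],"delta_rot":[0,0,0.98],"fingers":0.45},
    {"dp":[0,0,0],"delta_rot":[0,0,0.98],"fingers":0.45},
  ],
)

```text
clock: 42.15
position: [0.4529, -0.0702, 0.1798]
ee_rot: [0.0, 0.805, 0.593, 0.001]
contact_force: [0.1, 0.2, -1.1]
width: 0.038
gripper_force: 0.0
```

Emit:
servo_tool(
  moves=[
    {"dp":[0,0,0],"delta_rot":[0,0,0.98],"fingers":0.45},
    {"dp":[0,0,0],"delta_rot":[0,0,0.98],"fingers":0.45},
    {"dp":[0,0,0],"delta_rot":[0,0,0.98],"fingers":0.45},
    {"dp":[0,0,0],"delta_rot":[0,0,0.98],"fingers":0.45},
    {"dp":[0,0,0],"delta_rot":[0,0,0.98],"fingers":0.45},
  ],
)

```text
clock: 42.65
position: [0.4529, -0.0702, 0.1797]
ee_rot: [-0.0, 0.925, 0.38, 0.001]
contact_force: [0.4, 0.3, 0.4]
width: 0.0388
gripper_force: 0.0
```

Emit:
servo_tool(
  moves=[
    {"dp":[0,0,0],"delta_rot":[0,0,0.98],"fingers":0.45},
    {"dp":[0,0,0],"delta_rot":[0,0,0.98],"fingers":0.45},
    {"dp":[0,0,0],"delta_rot":[0,0,0.98],"fingers":0.45},
    {"dp":[0,0,0],"delta_rot":[0,0,0.98],"fingers":0.45},
    {"dp":[0,0,0],"delta_rot":[0,0,0.98],"fingers":0.45},
  ],
)

```text
clock: 43.15
position: [0.4529, -0.0702, 0.1798]
ee_rot: [-0.0, 0.99, 0.144, 0.001]
contact_force: [0.2, 0.1, 0.7]
width: 0.0385
gripper_force: 0.0
```

Emit:
servo_tool(
  moves=[
    {"dp":[0,0,0],"delta_rot":[0,0,0.98],"fingers":0.45},
    {"dp":[0.09,0.2,0],"delta_rot":[0,0,0],"fingers":0.45},
    {"dp":[0.09,0.2,0],"delta_rot":[0,0,0],"fingers":0.45},
    {"dp":[0.09,0.2,0],"delta_rot":[0,0,0],"fingers":0.45},
    {"dp":[0.09,0.2,0],"delta_rot":[0,0,0],"fingers":0.45},
  ],
)

```text
clock: 43.65
position: [0.5554, -0.2147, 0.1797]
ee_rot: [-0.0, 0.995, 0.097, 0.001]
contact_force: [-0.0, 0.2, 0.2]
width: 0.0384
gripper_force: 0.0
```

Emit:
servo_tool(
  moves=[
    {"dp":[0.09,0.2,0],"delta_rot":[0,0,0],"fingers":0.45},
    {"dp":[0.047,0.113,0],"delta_rot":[0,0,0],"fingers":0.45},
    {"dp":[0,0,0],"delta_rot":[0,0,0],"fingers":0.45},
    {"dp":[0,0,0],"delta_rot":[0,0,0],"fingers":0.45},
    {"dp":[0,0,0],"delta_rot":[0,0,0],"fingers":0.45},
  ],
)

```text
clock: 44.15
position: [0.5921, -0.2684, 0.1795]
ee_rot: [-0.001, 0.995, 0.097, 0.001]
contact_force: [-0.7, 0.7, 0.6]
width: 0.0383
gripper_force: 0.0
```

```bash
python3 -c "
from plan import *
plan((.5932,-.270,.18,.191),(.5932,-.270,.102,.191))"
```

```text
t 44.15 P [ 0.5921 -0.2684  0.1795] psi 0.1953 q [-0.53  0.47  1.52  0.    1.15  0.84] w 0.0383 F [-0.7  0.7  0.6] 0.0
rot [-0.021 -0.014  0.043] then dp [ 0.0038  0.0091 -0.0023]
rot [0. 0. 0.] then dp [0.   0.   0.39]
```

Emit:
servo_tool(
  moves=[
    {"dp":[0.004,0.009,0.1],"delta_rot":[0,0,0.04],"fingers":0.45},
    {"dp":[0,0,0.15],"delta_rot":[0,0,0],"fingers":0.45},
    {"dp":[0,0,0.1],"delta_rot":[0,0,0],"fingers":0.45},
    {"dp":[0,0,0.035],"delta_rot":[0,0,0],"fingers":0.45},
    {"dp":[0,0,0],"delta_rot":[0,0,0],"fingers":0.45},
  ],
)

```text
clock: 44.65
position: [0.5931, -0.2698, 0.1024]
ee_rot: [-0.001, 0.995, 0.096, 0.0]
contact_force: [-1.6, 0.3, -0.7]
width: 0.0383
gripper_force: 0.0
```

Emit:
servo_tool(
  moves=[
    {"dp":[0,0,0],"delta_rot":[0,0,0],"fingers":0.45},
    {"dp":[0,0,0],"delta_rot":[0,0,0],"fingers":0},
    {"dp":[0,0,0],"delta_rot":[0,0,0],"fingers":0},
    {"dp":[0,0,0],"delta_rot":[0,0,0],"fingers":0},
    {"dp":[0,0,0],"delta_rot":[0,0,0],"fingers":0},
  ],
  force=80,
)

```text
clock: 45.15
position: [0.5943, -0.2706, 0.1047]
ee_rot: [-0.0, 0.995, 0.095, 0.002]
contact_force: [-0.6, 2.9, 6.3]
width: 0.0127
gripper_force: 79.6
```

```bash
python3 -c "
from plan import *
plan((.5888,-.2700,.103,.1475),(.5436,.036,.103,.1475))"
```

```text
t 45.15 P [ 0.5943 -0.2706  0.1047] psi 0.1902 q [-0.54  0.55  1.6   0.    1.    0.84] w 0.0127 F [-0.6  2.9  6.3] 79.6
rot [-0.006 -0.044  0.427] then dp [-0.0268 -0.0068  0.0085]
rot [0. 0. 0.] then dp [ 1.3000e-03 -1.5466e+00  0.0000e+00]
```

Emit:
servo_tool(
  moves=[
    {"dp":[-0.005,0,-0.004],"delta_rot":[0,0,0.107],"fingers":0},
    {"dp":[-0.005,0,0],"delta_rot":[0,0,0.107],"fingers":0},
    {"dp":[-0.005,0,0],"delta_rot":[0,0,0.107],"fingers":0},
    {"dp":[-0.004,0,0],"delta_rot":[0,0,0.107],"fingers":0},
    {"dp":[0,0,0],"delta_rot":[0,0,0],"fingers":0},
  ],
)

```text
clock: 45.65
position: [0.5901, -0.2721, 0.1048]
ee_rot: [0.0, 0.997, 0.074, 0.001]
contact_force: [0.1, 1.7, 5.8]
width: 0.0127
gripper_force: 79.8
```

Emit:
servo_tool(
  moves=[
    {"dp":[0,0,0],"delta_rot":[0,0,0],"fingers":0},
    {"dp":[0,-0.03,0],"delta_rot":[0,0,0],"fingers":0},
    {"dp":[0,-0.03,0],"delta_rot":[0,0,0],"fingers":0},
    {"dp":[0,0,0],"delta_rot":[0,0,0],"fingers":0},
    {"dp":[0,0,0],"delta_rot":[0,0,0],"fingers":0},
  ],
)

```text
clock: 46.15
position: [0.5889, -0.2621, 0.1048]
ee_rot: [0.002, 0.997, 0.074, 0.002]
contact_force: [-1.2, -4.7, 5.0]
width: 0.0128
gripper_force: 79.4
```

```bash
python3 -c "
from look import *
tr,cs=look('6',[],tray=(.561,-.119,1.72),filled=[0,1,2,3,4])
r=np.array([.53845,.07495]);a=1.7185;n=np.array([-np.sin(a),np.cos(a)]);u=np.array([np.cos(a),np.sin(a)])
for i in(0,1):
    t,_=fit(traym(-143)+[x for i in range(5) for x in (B(-80+40*i,0,6,24,30,64),B(-80+40*i,0,24,46,30,44))],tr,(-.17,.17,-.07,.07),[cs[i]])
    rr=np.array([[.5391,.0755],[.5378,.0744]][i]);print('lat',(t[:2]-rr)@n,'along',(t[:2]-rr)@u,t[2])
from plan import *
plan((.5436,.036,.103,.1475))"
```

```text
tray top [ 567.6 -121.8] yaw 1.722 err 3.14
tray scene [ 566.3 -122.8] yaw 1.722 err 3.26
tray both [ 567.4 -121.9] yaw 1.722 err 3.35
lat 0.0008124706449975441 along -0.19937080389327583 1.721605478253827
lat 0.0008195273498626948 along -0.19942020645781972 1.7221322915804598
t 46.25 P [ 0.5889 -0.2621  0.1048] psi 0.1476 q [-0.53  0.53  1.62 -0.    0.98  0.9 ] w 0.013 F [-0.5 -4.4  4.3] 79.4
rot [ 0.041 -0.041  0.001] then dp [-0.0051 -1.5076  0.0089]
```

Emit:
servo_tool(
  moves=[
    {"dp":[0,-0.1,0],"delta_rot":[0,0,0.035],"fingers":0},
    {"dp":[0,-0.1,0],"delta_rot":[0,0,0],"fingers":0},
    {"dp":[0,-0.1,0],"delta_rot":[0,0,0],"fingers":0},
    {"dp":[0,-0.1,0],"delta_rot":[0,0,0],"fingers":0},
    {"dp":[0,-0.1,0],"delta_rot":[0,0,0],"fingers":0},
  ],
)

```text
clock: 46.75
position: [0.5752, -0.1632, 0.1048]
ee_rot: [0.002, 0.997, 0.072, 0.003]
contact_force: [0.8, -8.7, 2.0]
width: 0.0128
gripper_force: 79.3
```

Emit:
servo_tool(
  moves=[
    {"dp":[0,-0.1,0],"delta_rot":[0,0,0],"fingers":0},
    {"dp":[0,-0.1,0],"delta_rot":[0,0,0],"fingers":0},
    {"dp":[0,-0.1,0],"delta_rot":[0,0,0],"fingers":0},
    {"dp":[0,-0.05,0],"delta_rot":[0,0,0],"fingers":0},
    {"dp":[0,0,0],"delta_rot":[0,0,0],"fingers":0},
  ],
)

```text
clock: 47.25
position: [0.5645, -0.0915, 0.1047]
ee_rot: [0.0, 0.997, 0.072, 0.002]
contact_force: [1.0, 0.1, 6.6]
width: 0.0128
gripper_force: 79.9
```

```bash
python3 -c "
from plan import *
plan((.5436,.036,.103,.1475))"
```

```text
t 47.25 P [ 0.5645 -0.0915  0.1047] psi 0.1446 q [-0.28  0.45  1.79  0.    0.9   1.14] w 0.0128 F [1.  0.1 6.6] 79.9
rot [ 0.007 -0.047 -0.029] then dp [-0.0099 -0.6458  0.0085]
```

Emit:
servo_tool(
  moves=[
    {"dp":[0,-0.1,0],"delta_rot":[0,0,0],"fingers":0},
    {"dp":[0,-0.1,0],"delta_rot":[0,0,0],"fingers":0},
    {"dp":[0,-0.1,0],"delta_rot":[0,0,0],"fingers":0},
    {"dp":[0,-0.1,0],"delta_rot":[0,0,0],"fingers":0},
    {"dp":[0,-0.1,0],"delta_rot":[0,0,0],"fingers":0},
  ],
)

```text
clock: 47.75
position: [0.5508, 0.0053, 0.1047]
ee_rot: [0.002, 0.997, 0.072, 0.003]
contact_force: [1.5, -9.6, 4.4]
width: 0.0126
gripper_force: 79.7
```

Emit:
servo_tool(
  moves=[
    {"dp":[0,-0.06,0],"delta_rot":[0,0,0],"fingers":0},
    {"dp":[0,-0.02,0],"delta_rot":[0,0,0],"fingers":0},
    {"dp":[0,-0.02,0],"delta_rot":[0,0,0],"fingers":0},
    {"dp":[0,0,0],"delta_rot":[0,0,0],"fingers":0},
    {"dp":[0,0,0],"delta_rot":[0,0,0],"fingers":0},
  ],
)

```text
clock: 48.25
position: [0.5477, 0.0254, 0.1047]
ee_rot: [0.001, 0.997, 0.072, 0.002]
contact_force: [0.2, -6.3, 5.0]
width: 0.0129
gripper_force: 79.9
```

```bash
python3 -c "
from plan import *
plan((.5436,.036,.103,.1475))"
```

```text
t 48.25 P [0.5477 0.0254 0.1047] psi 0.1445 q [-0.08  0.42  1.84 -0.    0.87  1.35] w 0.0129 F [ 0.2 -6.3  5. ] 79.9
rot [ 0.023 -0.046 -0.03 ] then dp [-0.0127 -0.0553  0.0087]
```

11 mm expected to go; small steps, watching the force.

Emit:
servo_tool(
  moves=[
    {"dp":[0,-0.02,0],"delta_rot":[0,0,0],"fingers":0},
    {"dp":[0,-0.02,0],"delta_rot":[0,0,0],"fingers":0},
    {"dp":[0,0,0],"delta_rot":[0,0,0],"fingers":0},
  ],
)

```text
clock: 48.55
position: [0.5466, 0.033, 0.1047]
ee_rot: [0.001, 0.997, 0.072, 0.002]
contact_force: [0.8, -8.3, 5.9]
width: 0.0129
gripper_force: 79.8
```

Emit:
servo_tool(
  moves=[
    {"dp":[0,-0.01,0],"delta_rot":[0,0,0],"fingers":0},
    {"dp":[0,-0.01,0],"delta_rot":[0,0,0],"fingers":0},
    {"dp":[0,0,0],"delta_rot":[0,0,0],"fingers":0},
  ],
)

```text
clock: 48.85
position: [0.5463, 0.036, 0.1047]
ee_rot: [0.002, 0.997, 0.073, 0.002]
contact_force: [2.1, -10.3, 5.8]
width: 0.013
gripper_force: 79.7
```

Emit:
servo_tool(
  moves=[
    {"dp":[0,-0.008,0],"delta_rot":[0,0,0],"fingers":0},
    {"dp":[0,0,0],"delta_rot":[0,0,0],"fingers":0},
  ],
)

```text
clock: 49.05
position: [0.5465, 0.0363, 0.1047]
ee_rot: [0.003, 0.997, 0.073, 0.003]
contact_force: [1.9, -15.9, 4.0]
width: 0.013
gripper_force: 79.5
```

Emit:
servo_tool(
  moves=[
    {"dp":[0,-0.012,0],"delta_rot":[0,0,0],"fingers":0},
    {"dp":[0,0,0],"delta_rot":[0,0,0],"fingers":0},
    {"dp":[0,0,0],"delta_rot":[0,0,0],"fingers":0},
  ],
)

```text
clock: 49.35
position: [0.5468, 0.0366, 0.1048]
ee_rot: [0.005, 0.997, 0.074, 0.003]
contact_force: [4.2, -23.5, 2.8]
width: 0.0126
gripper_force: 79.4
```

```bash
python3 -c "
from look import *
cs=[]
for n in('top','scene'):
    p,d,c=grab(n);np.savez(f'{n}7.npz',p=p,d=d);cs.append((d,c))
M=[x for i in range(5) for x in (B(-80+40*i,0,6,24,30,64),B(-80+40*i,0,24,46,30,44))]
full=[B(-2.5,0,0,6,301,98)]+[B(0,s*37,6,20,204,4) for s in(-1,1)]+[B(x,0,6,20,4,78) for x in range(-100,101,40)]+M
a=1.7185;n_=np.array([-np.sin(a),np.cos(a)]);u=np.array([np.cos(a),np.sin(a)])
for i in(0,1):
    t,e=fit(full,(.5235,.176,1.7185),(-.1,.09,-.036,.036),[cs[i]])
    rr=np.array([[.5391,.0755],[.5378,.0744]][i]);print('lat',(t[:2]-rr)@n_,'along',(t[:2]-rr)@u,t[2],e)
save('pics/s7.png',np.load('scene7.npz')['p'][150:370,240:480],3)
from plan import *
plan()"
```

```text
lat -0.0017313973225420685 along 0.10083210124422287 1.7252364884341205 4.0673585436813084
lat -0.002040981496489354 along 0.10019529058046465 1.7292062841077724 3.727973948530959
t 49.45 P [0.5468 0.0367 0.1047] psi 0.1472 q [-0.06  0.42  1.84 -0.01  0.87  1.38] w 0.0126 F [  3.4 -22.7   3.4] 79.4
```

View pics/s7.png

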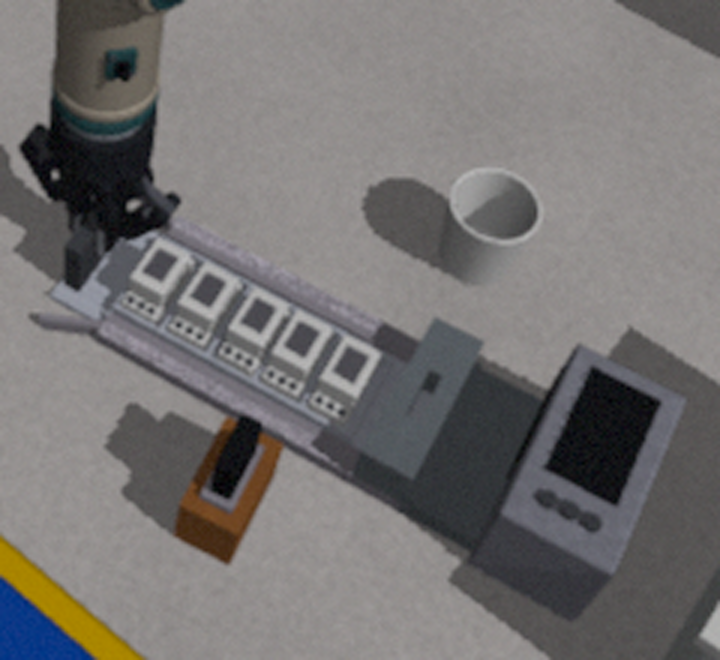

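Emit:
servo_tool(
  moves=[
    {"dp":[0.005,-0.012,0],"delta_rot":[0,0,0],"fingers":0},
    {"dp":[-0.01,0,0],"delta_rot":[0,0,0],"fingers":0},
    {"dp":[0,-0.006,0],"delta_rot":[0,0,0],"fingers":0},
    {"dp":[0,0,0],"delta_rot":[0,0,0],"fingers":0},
  ],
)

```text
clock: 49.85
position: [0.5467, 0.0371, 0.1054]
ee_rot: [0.008, 0.997, 0.075, 0.004]
contact_force: [5.2, -34.3, 3.1]
width: 0.0127
gripper_force: 79.6
```

Emit:
servo_tool(
  moves=[
    {"dp":[0,0.018,0],"delta_rot":[0,0,0],"fingers":0},
    {"dp":[0,0,0],"delta_rot":[0,0,0],"fingers":0.45},
    {"dp":[0,0,0],"delta_rot":[0,0,0],"fingers":0.45},
    {"dp":[0,0,0],"delta_rot":[0,0,0],"fingers":0.45},
    {"dp":[0,0,0],"delta_rot":[0,0,0],"fingers":0.45},
  ],
)

```text
clock: 50.35
position: [0.5427, 0.0434, 0.1037]
ee_rot: [-0.001, 0.997, 0.072, 0.001]
contact_force: [0.2, 0.7, 0.5]
width: 0.0388
gripper_force: 0.0
```

Emit:
servo_tool(
  moves=[
    {"dp":[0,0.01,-0.1],"delta_rot":[0,0,0],"fingers":0.45},
    {"dp":[0,0,-0.2],"delta_rot":[0,0,0],"fingers":0.45},
    {"dp":[0,0,-0.2],"delta_rot":[0,0,0],"fingers":0.45},
    {"dp":[-0.2,0.1,0],"delta_rot":[0,0,0],"fingers":0.45},
    {"dp":[-0.2,0.1,0],"delta_rot":[0,0,0],"fingers":0.45},
  ],
)

```text
clock: 50.85
position: [0.4704, -0.0101, 0.2052]
ee_rot: [0.0, 0.997, 0.074, 0.003]
contact_force: [0.1, -0.2, -0.1]
width: 0.0386
gripper_force: 0.0
```

Emit:
servo_tool(
  moves=[
    {"dp":[-0.1,0.1,0],"delta_rot":[0,0,0],"fingers":0.45},
    {"dp":[0,0,0],"delta_rot":[0,0,0],"fingers":0.45},
    {"dp":[0,0,0],"delta_rot":[0,0,0],"fingers":0.45},
  ],
)

```text
clock: 51.15
position: [0.453, -0.0328, 0.204]
ee_rot: [-0.001, 0.997, 0.072, 0.002]
contact_force: [1.0, 0.9, -0.3]
width: 0.0383
gripper_force: 0.0
```

```bash
cat > home.py <<'E'
from look import *
cs=[]
for n in('top','scene'):
    p,d,c=grab(n);np.savez(f'{n}8.npz',p=p,d=d);cs.append((d,c))
M=[x for i in range(5) for x in (B(-80+40*i,0,6,24,30,64),B(-80+40*i,0,24,46,30,44))]
full=[B(-2.5,0,0,6,301,98),B(-143,0,6,62,14,70)]+[B(0,s*37,6,20,204,4) for s in(-1,1)]+[B(x,0,6,20,4,78) for x in range(-100,101,40)]
BR=[B(236,0,25,55,40,128)]
a=1.7185;n_=np.array([-np.sin(a),np.cos(a)]);u=np.array([np.cos(a),np.sin(a)])
for i in(0,1):
    h,e=fit([B(0,0,0,6,1000,98),B(-143,0,6,62,14,70)],(.5235,.176,1.7185),(-.185,-.12,-.04,.04),[cs[i]])
    b,e2=fit(BR,(.53845,.075,1.7185),(.205,.262,-.08,.08),[cs[i]])
    fb=b[:2]+.236*np.array([np.cos(b[2]),np.sin(b[2])])
    hc=h[:2]-.143*np.array([np.cos(h[2]),np.sin(h[2])])
    print('handle->bridge along',(fb-hc)@u,'lat',(hc-fb)@n_,'yaws',h[2],b[2],'bridge c',fb,e,e2)
both("stand",STAND,(.6435,.2404,1.776),(-.06,.06,-.07,.07),cs)
E
python3 home.py; python3 -c "
from plan import *
plan()"
```

```text
handle->bridge along 0.27691973219011723 lat -0.00810991167198788 yaws 1.7554812838183769 1.7171717245552802 bridge c [0.50415379 0.30875299] 4.292457795068754 4.157796752004607
handle->bridge along 0.2762370946010279 lat -0.0012174130490194071 yaws 1.7173087938340612 1.7191223032146106 bridge c [0.50316147 0.30782429] 3.0819516639842592 4.909507866003225
stand top [644.3 241. ] yaw 1.777 err 2.99
stand scene [642.9 240. ] yaw 1.774 err 2.25
stand both [643.6 240.3] yaw 1.775 err 2.82
t 51.25 P [ 0.4538 -0.0324  0.2039] psi 0.1448 q [-0.23  0.18  1.91  0.    1.05  1.2 ] w 0.0385 F [-0.1 -0.6 -0.3] 0.0
```

```bash
python3 -c "
from look import *
cs=[(np.load(n+'8.npz')['d'],imaging.calibration(n)) for n in('top','scene')]
both('gauge',[B(0,0,0,56,44,76),B(0,0,56,62,24,54),B(0,0,62,106,16,44)],(.6436,.2405,1.776),(-.018,.018,-.032,.032),cs)
from plan import *
plan((.6428,.2421,.21,.205),(.6428,.2421,.147,.205))"
```

```text
gauge top [644.2 240.9] yaw 1.776 err 2.32
gauge scene [643.  239.9] yaw 1.777 err 1.42
gauge both [643.8 240.5] yaw 1.783 err 2.21
t 51.25 P [ 0.4538 -0.0324  0.2039] psi 0.1448 q [-0.23  0.18  1.91  0.    1.05  1.2 ] w 0.0385 F [-0.1 -0.6 -0.3] 0.0
rot [-0.008 -0.036 -0.602] then dp [ 1.2045 -1.1515 -0.0306]
rot [0. 0. 0.] then dp [0.    0.    0.315]
```

Emit:
servo_tool(
  moves=[
    {"dp":[0,0,-0.03],"delta_rot":[0,0,-0.6],"fingers":0.6},
    {"dp":[0.15,-0.144,0],"delta_rot":[0,0,0],"fingers":0.6},
    {"dp":[0.15,-0.144,0],"delta_rot":[0,0,0],"fingers":0.6},
    {"dp":[0.15,-0.144,0],"delta_rot":[0,0,0],"fingers":0.6},
    {"dp":[0.15,-0.144,0],"delta_rot":[0,0,0],"fingers":0.6},
  ],
)

```text
clock: 51.75
position: [0.5485, 0.1068, 0.2098]
ee_rot: [-0.0, 0.995, 0.103, 0.001]
contact_force: [0.2, -0.6, -0.6]
width: 0.0509
gripper_force: 0.0
```

Emit:
servo_tool(
  moves=[
    {"dp":[0.15,-0.144,0],"delta_rot":[0,0,0],"fingers":0.6},
    {"dp":[0.15,-0.144,0],"delta_rot":[0,0,0],"fingers":0.6},
    {"dp":[0.15,-0.144,0],"delta_rot":[0,0,0],"fingers":0.6},
    {"dp":[0.1,-0.1,0],"delta_rot":[0,0,0],"fingers":0.6},
    {"dp":[0.054,-0.043,0],"delta_rot":[0,0,0],"fingers":0.6},
  ],
)

```text
clock: 52.25
position: [0.6435, 0.2457, 0.2094]
ee_rot: [-0.001, 0.995, 0.104, 0.001]
contact_force: [0.8, -0.5, -0.0]
width: 0.0511
gripper_force: 0.0
```

Emit:
servo_tool(
  moves=[
    {"dp":[0,0,0],"delta_rot":[0,0,0],"fingers":0.6},
    {"dp":[0,0,0],"delta_rot":[0,0,0],"fingers":0.6},
    {"dp":[0,0,0],"delta_rot":[0,0,0],"fingers":0.6},
    {"dp":[0,0,0],"delta_rot":[0,0,0],"fingers":0.6},
  ],
)

```text
clock: 52.65
position: [0.6416, 0.2406, 0.2106]
ee_rot: [-0.0, 0.995, 0.102, 0.001]
contact_force: [0.0, 0.1, -0.7]
width: 0.0514
gripper_force: 0.0
```

```bash
python3 -c "
from plan import *
plan((.6428,.2421,.21,.206),(.6428,.2421,.147,.206))"
```

```text
t 52.65 P [0.6416 0.2406 0.2106] psi 0.2036 q [0.26 0.5  1.39 0.   1.25 1.62] w 0.0514 F [ 0.   0.1 -0.7] 0.0
rot [-0.003 -0.021 -0.024] then dp [ 0.0076 -0.0062  0.0032]
rot [0. 0. 0.] then dp [0.    0.    0.315]
```

Emit:
servo_tool(
  moves=[
    {"dp":[0.008,-0.006,0.1],"delta_rot":[0,0,-0.024],"fingers":0.6},
    {"dp":[0,0,0.12],"delta_rot":[0,0,0],"fingers":0.6},
    {"dp":[0,0,0.07],"delta_rot":[0,0,0],"fingers":0.6},
    {"dp":[0,0,0.028],"delta_rot":[0,0,0],"fingers":0.6},
    {"dp":[0,0,0],"delta_rot":[0,0,0],"fingers":0.6},
  ],
)

```text
clock: 53.15
position: [0.6432, 0.2424, 0.1464]
ee_rot: [-0.0, 0.995, 0.103, 0.001]
contact_force: [-0.7, 0.2, 0.8]
width: 0.0514
gripper_force: 0.0
```

Emit:
servo_tool(
  moves=[
    {"dp":[0,0,0],"delta_rot":[0,0,0],"fingers":0.6},
    {"dp":[0,0,0],"delta_rot":[0,0,0],"fingers":0.6},
  ],
)

```text
clock: 53.35
position: [0.6442, 0.243, 0.1482]
ee_rot: [-0.001, 0.995, 0.103, 0.002]
contact_force: [-0.4, 0.3, 0.3]
width: 0.051
gripper_force: 0.0
```

Emit:
servo_tool(
  moves=[
    {"dp":[0,0,0],"delta_rot":[0,0,0],"fingers":0},
    {"dp":[0,0,0],"delta_rot":[0,0,0],"fingers":0},
    {"dp":[0,0,0],"delta_rot":[0,0,0],"fingers":0},
    {"dp":[0,0,0],"delta_rot":[0,0,0],"fingers":0},
    {"dp":[0,0,0],"delta_rot":[0,0,0],"fingers":0},
  ],
  force=60,
)

```text
clock: 53.85
position: [0.6438, 0.2427, 0.1474]
ee_rot: [-0.0, 0.995, 0.103, 0.002]
contact_force: [0.1, -0.8, 2.2]
width: 0.015
gripper_force: 61.6
```

```bash
python3 -c "
from plan import *
plan()
print(readout.get_state()['moment'])"
```

```text
t 53.85 P [0.6438 0.2427 0.1474] psi 0.2068 q [ 0.26  0.55  1.46 -0.    1.13  1.62] w 0.015 F [ 0.1 -0.8  2.2] 61.6
[-0.2155434  -0.01486148 -0.06743692]
```

Emit:
servo_tool(
  moves=[
    {"dp":[0,0,-0.05],"delta_rot":[0,0,0],"fingers":0},
    {"dp":[0,0,-0.1],"delta_rot":[0,0,0],"fingers":0},
    {"dp":[0,0,-0.12],"delta_rot":[0,0,0],"fingers":0},
    {"dp":[0,0,-0.1],"delta_rot":[0,0,0],"fingers":0},
    {"dp":[0,0,0],"delta_rot":[0,0,0.593],"fingers":0},
  ],
)

```text
clock: 54.35
position: [0.6447, 0.2435, 0.2248]
ee_rot: [-0.001, 0.997, 0.073, 0.004]
contact_force: [1.0, 0.3, -1.0]
width: 0.0152
gripper_force: 61.0
```

Emit:
servo_tool(
  moves=[
    {"dp":[0,0,0],"delta_rot":[0,0,0],"fingers":0},
    {"dp":[0,0,0],"delta_rot":[0,0,0],"fingers":0},
    {"dp":[0,0,0],"delta_rot":[0,0,0],"fingers":0},
  ],
)

```text
clock: 54.65
position: [0.6429, 0.2427, 0.2201]
ee_rot: [-0.0, 0.997, 0.074, 0.0]
contact_force: [-0.1, -0.7, -2.1]
width: 0.015
gripper_force: 61.0
```

```bash
python3 -c "
from plan import *
plan((.5039,.3104,.22,.147),(.5039,.3104,.1464,.147))"
```

```text
t 54.65 P [0.6429 0.2427 0.2201] psi 0.1481 q [0.26 0.49 1.37 0.   1.28 1.68] w 0.015 F [-0.1 -0.7 -2.1] 61.0
rot [-0.007 -0.007  0.011] then dp [-6.378e-01 -4.364e-01  4.000e-04]
rot [0. 0. 0.] then dp [0.    0.    0.368]
```

Emit:
servo_tool(
  moves=[
    {"dp":[-0.15,-0.1,0],"delta_rot":[0,0,0],"fingers":0},
    {"dp":[-0.15,-0.1,0],"delta_rot":[0,0,0],"fingers":0},
    {"dp":[-0.15,-0.1,0],"delta_rot":[0,0,0],"fingers":0},
    {"dp":[-0.12,-0.08,0],"delta_rot":[0,0,0],"fingers":0},
    {"dp":[-0.068,-0.056,0],"delta_rot":[0,0,0],"fingers":0},
  ],
)

```text
clock: 55.15
position: [0.5018, 0.3108, 0.2202]
ee_rot: [-0.0, 0.997, 0.074, 0.0]
contact_force: [0.3, 0.3, -1.8]
width: 0.015
gripper_force: 60.9
```

Emit:
servo_tool(
  moves=[
    {"dp":[0,0,0],"delta_rot":[0,0,0],"fingers":0},
    {"dp":[0,0,0],"delta_rot":[0,0,0],"fingers":0},
    {"dp":[0,0,0],"delta_rot":[0,0,0],"fingers":0},
    {"dp":[0,0,0],"delta_rot":[0,0,0],"fingers":0},
  ],
)

```text
clock: 55.55
position: [0.5056, 0.3098, 0.2205]
ee_rot: [-0.0, 0.997, 0.073, 0.002]
contact_force: [-0.4, 0.2, -1.1]
width: 0.0152
gripper_force: 61.0
```

```bash
python3 -c "
from plan import *
p,d,c=grab('scene');save('pics/s9.png',p[180:350,300:480],4)
plan((.5039,.3104,.22,.147),(.5039,.3104,.1464,.147))"
```

```text
t 55.6 P [0.5054 0.3098 0.2205] psi 0.1463 q [ 0.43  0.36  1.6  -0.    1.18  1.86] w 0.0151 F [ 0.7  0.4 -0.9] 61.0
rot [-0.005 -0.029 -0.007] then dp [-0.0072 -0.0041  0.0024]
rot [0. 0. 0.] then dp [0.    0.    0.368]
```

View pics/s9.png

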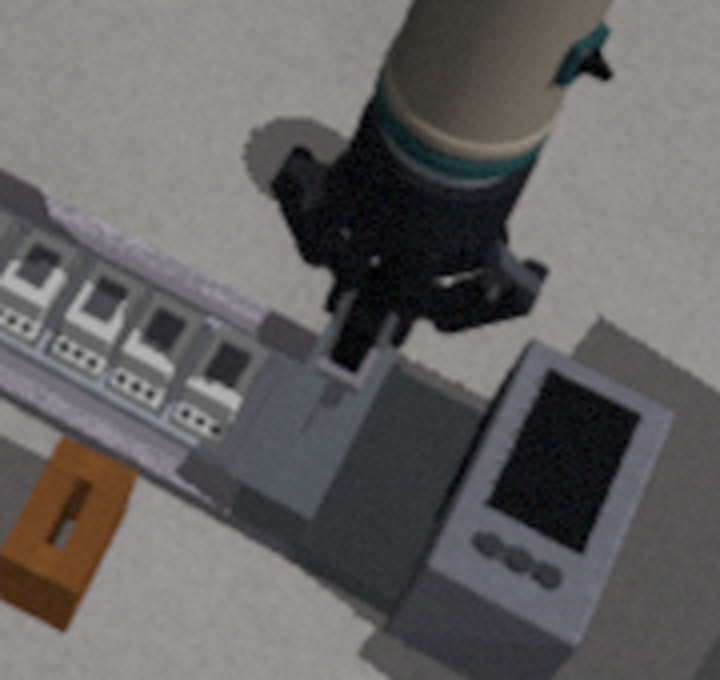

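Emit:
servo_tool(
  moves=[
    {"dp":[-0.007,-0.004,0.06],"delta_rot":[0,0,0],"fingers":0},
    {"dp":[0,0,0.05],"delta_rot":[0,0,0],"fingers":0},
    {"dp":[0,0,0],"delta_rot":[0,0,0],"fingers":0},
    {"dp":[0,0,0],"delta_rot":[0,0,0],"fingers":0},
  ],
)

```text
clock: 56.0
position: [0.5026, 0.3107, 0.1978]
ee_rot: [-0.0, 0.997, 0.074, 0.0]
contact_force: [0.7, 0.3, -0.9]
width: 0.015
gripper_force: 61.0
```

```bash
python3 -c "
from plan import *
plan((.5039,.3104,.198,.147))"
```

```text
t 56.0 P [0.5026 0.3107 0.1978] psi 0.1473 q [ 0.44  0.37  1.63 -0.    1.13  1.86] w 0.015 F [ 0.7  0.3 -0.9] 61.0
rot [-0.001 -0.01   0.003] then dp [ 0.0062  0.0024 -0.001 ]
```

Emit:
servo_tool(
  moves=[
    {"dp":[0,0,0.02],"delta_rot":[0,0,0],"fingers":0},
    {"dp":[0,0,0.02],"delta_rot":[0,0,0],"fingers":0},
    {"dp":[0,0,0.02],"delta_rot":[0,0,0],"fingers":0},
    {"dp":[0,0,0],"delta_rot":[0,0,0],"fingers":0},
  ],
)

```text
clock: 56.4
position: [0.503, 0.3107, 0.1865]
ee_rot: [-0.0, 0.997, 0.074, 0.001]
contact_force: [0.5, -0.0, -1.4]
width: 0.0154
gripper_force: 61.0
```

Emit:
servo_tool(
  moves=[
    {"dp":[0,0,0.03],"delta_rot":[0,0,0],"fingers":0},
    {"dp":[0,0,0.03],"delta_rot":[0,0,0],"fingers":0},
    {"dp":[0,0,0.03],"delta_rot":[0,0,0],"fingers":0},
    {"dp":[0,0,0],"delta_rot":[0,0,0],"fingers":0},
  ],
)

```text
clock: 56.8
position: [0.5023, 0.3106, 0.1672]
ee_rot: [0.0, 0.997, 0.074, 0.0]
contact_force: [-0.5, -1.7, -2.4]
width: 0.0149
gripper_force: 60.9
```

Emit:
servo_tool(
  moves=[
    {"dp":[0,0,0.03],"delta_rot":[0,0,0],"fingers":0},
    {"dp":[0,0,0.03],"delta_rot":[0,0,0],"fingers":0},
    {"dp":[0,0,0.02],"delta_rot":[0,0,0],"fingers":0},
    {"dp":[0,0,0],"delta_rot":[0,0,0],"fingers":0},
  ],
)

```text
clock: 57.2
position: [0.5028, 0.3106, 0.1517]
ee_rot: [-0.0, 0.997, 0.074, 0.001]
contact_force: [1.1, -2.7, -3.3]
width: 0.015
gripper_force: 60.9
```

Emit:
servo_tool(
  moves=[
    {"dp":[0,0,0.015],"delta_rot":[0,0,0],"fingers":0},
    {"dp":[0,0,0.005],"delta_rot":[0,0,0],"fingers":0},
    {"dp":[0,0,0],"delta_rot":[0,0,0],"fingers":0},
  ],
)

```text
clock: 57.5
position: [0.5031, 0.3106, 0.1486]
ee_rot: [-0.0, 0.997, 0.074, 0.001]
contact_force: [1.7, -5.2, -1.8]
width: 0.0151
gripper_force: 61.1
```

Emit:
servo_tool(
  moves=[
    {"dp":[0,0.003,0.01],"delta_rot":[0,0,0],"fingers":0},
    {"dp":[0,0,0.005],"delta_rot":[0,0,0],"fingers":0},
    {"dp":[0,0,0],"delta_rot":[0,0,0],"fingers":0},
  ],
)

```text
clock: 57.8
position: [0.5032, 0.3105, 0.1464]
ee_rot: [-0.001, 0.997, 0.074, 0.002]
contact_force: [-0.5, -4.6, 4.5]
width: 0.0152
gripper_force: 61.8
```

Emit:
servo_tool(
  moves=[
    {"dp":[0,0,0.008],"delta_rot":[0,0,0],"fingers":0},
    {"dp":[0,0,0],"delta_rot":[0,0,0],"fingers":0},
  ],
)

```text
clock: 58.0
position: [0.5032, 0.3105, 0.1464]
ee_rot: [-0.001, 0.997, 0.074, 0.002]
contact_force: [-2.6, -5.4, 14.0]
width: 0.0147
gripper_force: 63.2
```

Emit:
servo_tool(
  moves=[
    {"dp":[0,0,-0.02],"delta_rot":[0,0,0],"fingers":0},
    {"dp":[0,0,-0.07],"delta_rot":[0,0,0],"fingers":0},
    {"dp":[0,0,-0.1],"delta_rot":[0,0,0],"fingers":0},
    {"dp":[0,0,-0.1],"delta_rot":[0,0,0],"fingers":0},
    {"dp":[0,0,-0.1],"delta_rot":[0,0,0],"fingers":0},
  ],
)

```text
clock: 58.5
position: [0.5026, 0.3115, 0.2222]
ee_rot: [-0.002, 0.997, 0.073, 0.001]
contact_force: [0.3, -0.1, -2.2]
width: 0.015
gripper_force: 61.0
```

Emit:
servo_tool(
  moves=[
    {"dp":[0,0,0],"delta_rot":[0,0,-0.597],"fingers":0},
    {"dp":[0,0,0],"delta_rot":[0,0,0],"fingers":0},
    {"dp":[0,0,0],"delta_rot":[0,0,0],"fingers":0},
    {"dp":[0,0,0],"delta_rot":[0,0,0],"fingers":0},
  ],
)

```text
clock: 58.9
position: [0.5025, 0.3105, 0.2212]
ee_rot: [-0.001, 0.995, 0.103, 0.0]
contact_force: [-0.1, -0.5, -2.2]
width: 0.0151
gripper_force: 61.0
```

```bash
python3 -c "
from plan import *
plan((.6438,.2427,.22,.2065),(.6438,.2427,.1474,.2065))"
```

```text
t 58.9 P [0.5025 0.3105 0.2212] psi 0.2063 q [0.44 0.35 1.6  0.   1.18 1.8 ] w 0.0151 F [-0.1 -0.5 -2.2] 61.0
rot [-0.01  -0.011 -0.002] then dp [0.622  0.4768 0.0059]
rot [0. 0. 0.] then dp [0.    0.    0.363]
```

Emit:
servo_tool(
  moves=[
    {"dp":[0.15,0.115,0.006],"delta_rot":[0,0,0],"fingers":0},
    {"dp":[0.15,0.115,0],"delta_rot":[0,0,0],"fingers":0},
    {"dp":[0.15,0.115,0],"delta_rot":[0,0,0],"fingers":0},
    {"dp":[0.12,0.09,0],"delta_rot":[0,0,0],"fingers":0},
    {"dp":[0.052,0.042,0],"delta_rot":[0,0,0],"fingers":0},
  ],
)

```text
clock: 59.4
position: [0.6467, 0.2411, 0.22]
ee_rot: [-0.0, 0.995, 0.102, 0.001]
contact_force: [0.3, -0.1, -1.5]
width: 0.0149
gripper_force: 61.0
```

Emit:
servo_tool(
  moves=[
    {"dp":[0,0,0],"delta_rot":[0,0,0],"fingers":0},
    {"dp":[0,0,0],"delta_rot":[0,0,0],"fingers":0},
    {"dp":[0,0,0],"delta_rot":[0,0,0],"fingers":0},
    {"dp":[0,0,0],"delta_rot":[0,0,0],"fingers":0},
  ],
)

```text
clock: 59.8
position: [0.643, 0.2434, 0.2214]
ee_rot: [-0.001, 0.995, 0.104, 0.001]
contact_force: [-0.6, -0.4, -1.7]
width: 0.0151
gripper_force: 61.0
```

```bash
python3 -c "
from plan import *
plan((.6438,.2427,.22,.2065),(.6438,.2427,.1474,.2065))"
```

```text
t 59.8 P [0.643  0.2434 0.2214] psi 0.2084 q [0.26 0.49 1.37 0.   1.28 1.62] w 0.0151 F [-0.6 -0.4 -1.7] 61.0
rot [-0.009 -0.02   0.019] then dp [0.0034 0.0044 0.0069]
rot [0. 0. 0.] then dp [0.    0.    0.363]
```

Emit:
servo_tool(
  moves=[
    {"dp":[0.003,0.004,0.06],"delta_rot":[0,0,0.015],"fingers":0},
    {"dp":[0,0,0.05],"delta_rot":[0,0,0],"fingers":0},
    {"dp":[0,0,0.02],"delta_rot":[0,0,0],"fingers":0},
    {"dp":[0,0,0.02],"delta_rot":[0,0,0],"fingers":0},
    {"dp":[0,0,0],"delta_rot":[0,0,0],"fingers":0},
  ],
)

```text
clock: 60.3
position: [0.6448, 0.2418, 0.1901]
ee_rot: [-0.0, 0.995, 0.103, 0.0]
contact_force: [0.4, 0.2, -2.0]
width: 0.015
gripper_force: 61.0
```

Emit:
servo_tool(
  moves=[
    {"dp":[0,0,0.02],"delta_rot":[0,0,0],"fingers":0},
    {"dp":[0,0,0.02],"delta_rot":[0,0,0],"fingers":0},
    {"dp":[0,0,0],"delta_rot":[0,0,0],"fingers":0},
  ],
)

```text
clock: 60.6
position: [0.6449, 0.2417, 0.1825]
ee_rot: [-0.0, 0.995, 0.103, 0.001]
contact_force: [0.5, -0.7, -2.6]
width: 0.0153
gripper_force: 61.0
```

Emit:
servo_tool(
  moves=[
    {"dp":[0,0,0.04],"delta_rot":[0,0,0],"fingers":0},
    {"dp":[0,0,0.04],"delta_rot":[0,0,0],"fingers":0},
    {"dp":[0,0,0.04],"delta_rot":[0,0,0],"fingers":0},
    {"dp":[0,0,0.02],"delta_rot":[0,0,0],"fingers":0},
    {"dp":[0,0,0],"delta_rot":[0,0,0],"fingers":0},
  ],
)

```text
clock: 61.1
position: [0.6447, 0.2418, 0.1539]
ee_rot: [-0.0, 0.995, 0.103, 0.0]
contact_force: [0.0, -0.0, -1.4]
width: 0.0149
gripper_force: 61.0
```

Emit:
servo_tool(
  moves=[
    {"dp":[0,0,0.015],"delta_rot":[0,0,0],"fingers":0},
    {"dp":[0,0,0.015],"delta_rot":[0,0,0],"fingers":0},
    {"dp":[0,0,0],"delta_rot":[0,0,0],"fingers":0},
  ],
)

```text
clock: 61.4
position: [0.645, 0.2419, 0.1488]
ee_rot: [-0.0, 0.995, 0.103, 0.001]
contact_force: [-0.5, 1.0, -1.3]
width: 0.015
gripper_force: 61.0
```

Emit:
servo_tool(
  moves=[
    {"dp":[0,0,0.008],"delta_rot":[0,0,0],"fingers":0},
    {"dp":[0,0,0],"delta_rot":[0,0,0],"fingers":0},
  ],
)

```text
clock: 61.6
position: [0.6452, 0.2419, 0.1475]
ee_rot: [-0.0, 0.995, 0.103, 0.001]
contact_force: [0.4, 0.3, -1.0]
width: 0.0148
gripper_force: 61.0
```

Emit:
servo_tool(
  moves=[
    {"dp":[0,0,0.008],"delta_rot":[0,0,0],"fingers":0},
    {"dp":[0,0,0],"delta_rot":[0,0,0],"fingers":0},
  ],
)

```text
clock: 61.8
position: [0.6453, 0.2419, 0.1474]
ee_rot: [-0.0, 0.995, 0.103, 0.002]
contact_force: [-1.4, -0.2, 4.5]
width: 0.015
gripper_force: 61.7
```

Emit:
servo_tool(
  moves=[
    {"dp":[0,0,0.004],"delta_rot":[0,0,0],"fingers":0},
    {"dp":[0,0,0],"delta_rot":[0,0,0],"fingers":0},
  ],
)

```text
clock: 62.0
position: [0.6452, 0.2419, 0.1474]
ee_rot: [-0.0, 0.995, 0.103, 0.002]
contact_force: [-2.2, -1.7, 8.2]
width: 0.0151
gripper_force: 62.6
```

Seated. Release, lift, move clear and check.

Emit:
servo_tool(
  moves=[
    {"dp":[0,0,-0.006],"delta_rot":[0,0,0],"fingers":0},
    {"dp":[0,0,0],"delta_rot":[0,0,0],"fingers":0.6},
    {"dp":[0,0,0],"delta_rot":[0,0,0],"fingers":0.6},
    {"dp":[0,0,0],"delta_rot":[0,0,0],"fingers":0.6},
    {"dp":[0,0,0],"delta_rot":[0,0,0],"fingers":0.6},
  ],
)

```text
clock: 62.5
position: [0.6453, 0.2419, 0.146]
ee_rot: [-0.0, 0.995, 0.103, 0.001]
contact_force: [-0.7, 0.5, -0.5]
width: 0.0514
gripper_force: 0.0
```

Emit:
servo_tool(
  moves=[
    {"dp":[0,0,-0.06],"delta_rot":[0,0,0],"fingers":0.6},
    {"dp":[0,0,-0.15],"delta_rot":[0,0,0],"fingers":0.6},
    {"dp":[0,0,-0.2],"delta_rot":[0,0,0],"fingers":0.6},
    {"dp":[0,0,-0.1],"delta_rot":[0,0,0],"fingers":0.6},
    {"dp":[-0.15,0.15,0],"delta_rot":[0,0,0],"fingers":0.6},
  ],
)

```text
clock: 63.0
position: [0.6261, 0.2096, 0.2534]
ee_rot: [-0.002, 0.995, 0.104, 0.008]
contact_force: [0.3, -1.7, -0.0]
width: 0.0514
gripper_force: 0.0
```

Emit:
servo_tool(
  moves=[
    {"dp":[-0.15,0.18,0],"delta_rot":[0,0,0],"fingers":0.6},
    {"dp":[-0.15,0.18,0],"delta_rot":[0,0,0],"fingers":0.6},
    {"dp":[-0.15,0.18,0],"delta_rot":[0,0,0],"fingers":0.6},
    {"dp":[-0.15,0.18,0],"delta_rot":[0,0,0],"fingers":0.6},
    {"dp":[-0.15,0.18,0],"delta_rot":[0,0,0],"fingers":0.6},
  ],
)

```text
clock: 63.5
position: [0.5108, -0.0019, 0.2489]
ee_rot: [-0.0, 0.995, 0.103, 0.002]
contact_force: [0.4, 0.3, 0.3]
width: 0.051
gripper_force: 0.0
```

Emit:
servo_tool(
  moves=[
    {"dp":[0,0.2,0],"delta_rot":[0,0,0],"fingers":0.6},
    {"dp":[0,0.2,0],"delta_rot":[0,0,0],"fingers":0.6},
    {"dp":[0,0,0],"delta_rot":[0,0,0],"fingers":0.6},
    {"dp":[0,0,0],"delta_rot":[0,0,0],"fingers":0.6},
    {"dp":[0,0,0],"delta_rot":[0,0,0],"fingers":0.6},
  ],
)

```text
clock: 64.0
position: [0.5278, -0.0781, 0.2481]
ee_rot: [-0.001, 0.995, 0.103, 0.001]
contact_force: [-0.2, -0.4, -0.0]
width: 0.0511
gripper_force: 0.0
```

```bash
python3 home.py; python3 -c "
from h import *
save('pics/s10.png',np.load('scene8.npz')['p'],1.5)"
```

```text
handle->bridge along 0.27611123461170406 lat -0.0012799480879474162 yaws 1.715149855156165 1.7199703687301358 bridge c [0.50431411 0.30885499] 3.1056036223537067 4.049555315120404
handle->bridge along 0.27617156413454985 lat -0.0010821173591006872 yaws 1.7204907495130137 1.7192508251136216 bridge c [0.50326876 0.30786289] 3.0966898541462555 4.782906732725897
stand top [644.4 241.2] yaw 1.777 err 3.15
stand scene [643.3 240.2] yaw 1.775 err 2.5
stand both [643.9 240.9] yaw 1.778 err 2.92
```

View pics/s10.png

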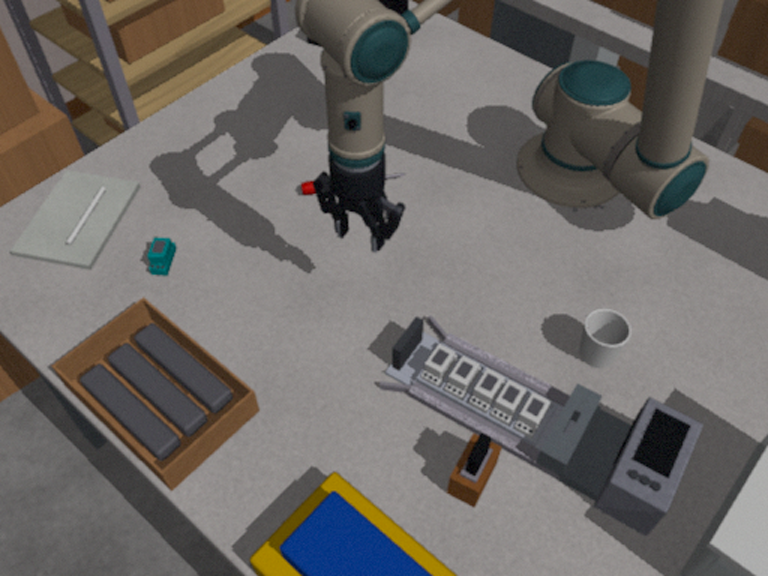

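The picture shows all five modules upright in the tray, the tray home in the rack, the gauge fully down in its stand, and the cup and screwdriver untouched.

```bash
python3 -c "
from rig import manip
print(manip.sign_off())"
```

```text
the job is handed in; nothing more can be done
None
```

I handed the job in at about 64 s with everything done in order: all five white modules are upright in the tray, the tray is home against the rack's back stop, the gauge went down the rack slot to its shoulder and is back fully down in its stand, and I left the cup and screwdriver alone.

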